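# Load the spindle test rig, scan the arbors and start it

### The job

Move every drive arbor from the grey rack into the test spindle of its own colour, fully home: taper in the socket, both slots over the drive dogs and the flange flat on the face. When all are in, take the hand scanner and read the label on each arbor, in the order blue, yellow, green, red (skip a colour that is missing), by holding the beam steady on the label for a good second; then lay the scanner flat back on the middle of its mat and, last of all, press the green start button fully down. Do not shift the tape roll, the cell pack or the multimeter.

Things in the scene. Friction and masses are not known exactly. Their poses are not given: they have to be found in the camera images.
- arbor_blue: Loose arbor (may be absent), 0.45 kg, 90 mm high: steel taper (32 mm dia at the bottom, 44 at the top, 40 long), steel flange (64 dia, 40 to 50 mm up) with two opposite edge slots 16 wide, round blue head (38 dia, 50 to 90 mm up) to grip. Origin: centre of its bottom end; z up its axis, x through both slots (a half turn fits too). Starts upright in a rack hole, turned any way.
- arbor_yellow: Loose arbor (may be absent), 0.45 kg, 90 mm high: steel taper (32 mm dia at the bottom, 44 at the top, 40 long), steel flange (64 dia, 40 to 50 mm up) with two opposite edge slots 16 wide, round yellow head (38 dia, 50 to 90 mm up) to grip. Origin: centre of its bottom end; z up its axis, x through both slots (a half turn fits too). Starts upright in a rack hole, turned any way.
- arbor_green: Loose arbor (may be absent), 0.45 kg, 90 mm high: steel taper (32 mm dia at the bottom, 44 at the top, 40 long), steel flange (64 dia, 40 to 50 mm up) with two opposite edge slots 16 wide, round green head (38 dia, 50 to 90 mm up) to grip. Origin: centre of its bottom end; z up its axis, x through both slots (a half turn fits too). Starts upright in a rack hole, turned any way.
- arbor_red: Loose arbor (may be absent), 0.45 kg, 90 mm high: steel taper (32 mm dia at the bottom, 44 at the top, 40 long), steel flange (64 dia, 40 to 50 mm up) with two opposite edge slots 16 wide, round red head (38 dia, 50 to 90 mm up) to grip. Origin: centre of its bottom end; z up its axis, x through both slots (a half turn fits too). Starts upright in a rack hole, turned any way.
- arbor_blue_label (a point): Centre of the round white code label, 33 mm diameter, flat on top of the blue arbor's head, 91 mm above the arbor's origin and facing up.
- arbor_yellow_label (a point): Centre of the round white code label, 33 mm diameter, flat on top of the yellow arbor's head, 91 mm above the arbor's origin and facing up.
- arbor_green_label (a point): Centre of the round white code label, 33 mm diameter, flat on top of the green arbor's head, 91 mm above the arbor's origin and facing up.
- arbor_red_label (a point): Centre of the round white code label, 33 mm diameter, flat on top of the red arbor's head, 91 mm above the arbor's origin and facing up.
- spindle_blue: Fixed upright blue spindle, 95 mm dia, on a 98 mm round foot. Origin: centre of underside, z up. Flat top face 60 mm up with a conical socket (46 mm mouth, 44 deep; 1 mm play). Two black dogs, 8 mm high, 11 wide, 26 to 34 mm either side of the axis along x (4 deg play in the slots). A seated arbor's origin is 20 mm above this origin; turned wrong, it rests 8 mm too high.
- spindle_yellow: Fixed upright yellow spindle, 95 mm dia, on a 98 mm round foot. Origin: centre of underside, z up. Flat top face 60 mm up with a conical socket (46 mm mouth, 44 deep; 1 mm play). Two black dogs, 8 mm high, 11 wide, 26 to 34 mm either side of the axis along x (4 deg play in the slots). A seated arbor's origin is 20 mm above this origin; turned wrong, it rests 8 mm too high.
- spindle_green: Fixed upright green spindle, 95 mm dia, on a 98 mm round foot. Origin: centre of underside, z up. Flat top face 60 mm up with a conical socket (46 mm mouth, 44 deep; 1 mm play). Two black dogs, 8 mm high, 11 wide, 26 to 34 mm either side of the axis along x (4 deg play in the slots). A seated arbor's origin is 20 mm above this origin; turned wrong, it rests 8 mm too high.
- spindle_red: Fixed upright red spindle, 95 mm dia, on a 98 mm round foot. Origin: centre of underside, z up. Flat top face 60 mm up with a conical socket (46 mm mouth, 44 deep; 1 mm play). Two black dogs, 8 mm high, 11 wide, 26 to 34 mm either side of the axis along x (4 deg play in the slots). A seated arbor's origin is 20 mm above this origin; turned wrong, it rests 8 mm too high.
- rack: Fixed grey plastic block, 350 (x) x 90 x 48 mm high, with four round through holes, 48 mm diameter, at x = -127.5, -42.5, 42.5 and 127.5 mm, from which the arbors hang by their flanges, origin 8 mm above the table. Origin: centre of its underside, on the table.
- scanner: Loose hand scanner, 0.2 kg, lying flat: black bar handle 34 mm wide, 30 high, from 74 mm behind to 50 mm ahead of the origin; red head in front (46 mm wide, 32 to 92 mm ahead, 64 high). Origin: centre of the underside, a good place to grip across the handle. x forward to the head, z up. The beam leaves the head's window forward and 45 degrees down.
- scanner_window (a point): Centre of the scanner's window, 80 mm ahead of the scanner's origin and 16 mm above its underside. Its z axis is the beam: out of the window, forward and 45 degrees down when the scanner is level; its y axis is the scanner's y. It reads a label 40 to 120 mm away along the beam, best at 70 mm, met no more than 60 degrees off square.
- mat: Fixed black rubber parking mat for the scanner, 200 x 110 x 4 mm high. Origin: centre of its underside, on the table; x along its length. The scanner lies on it at the start, its origin 4 mm above the table.
- start (a joint): Travel of the green start push button: 0 when up, 0.006 m when fully down (takes 5 N, springs back).
- start_top (a point): Centre of the top of the green start button (32 mm diameter), about 57 mm above the table on a fixed yellow box, 70 x 80 x 35 mm.
- tape_roll: Bystander: brass-coloured tape roll, 84 mm diameter, 45 mm high. Origin: centre of its underside.
- cell_pack: Bystander: pack of green cells in a black holder, 100 x 80 x 76 mm high. Origin: centre of its underside.
- multimeter: Bystander: red multimeter lying on its back, 160 x 75 x 42 mm high. Origin: centre of its underside.
Things that resemble listed ones, but are neither listed nor needed, are in the scene too. Of the things shaped like the mat, the black one is meant.

How it is judged:
By the outcome, as a careful person would: the job done as asked, in the order asked, and still so for the second after the job is handed in, with the robot touching nothing.
Of arbor_blue, arbor_yellow, arbor_green, arbor_red only 3 to 4 are there at a start; the rules pass over those that are not, and their reading is None.
At some moment in a run one of scanner may be knocked a few centimetres aside while the robot is not near it.
It also fails if it takes over 210 s, if anything falls off the work surface, if the arm or the gripper's body presses on something with over 40 N, if the wrist force passes 120 N, or if a joint passes its speed limit or range.

### The arm

A 6-joint arm with a two-finger parallel gripper is mounted at the origin on the work surface. World frame = base frame: x ahead of the robot, y to its left, z up, the work surface at z = 0. Lengths are in mm, angles in rad, forces in N, time in s.
With the tool pointing down it reaches from about 425 to 950 mm from the base axis. Payload 3.5 kg.
Tool frame: the origin (TCP) lies at the very end of the fingers, on their centre line; the grasp point (between the pads) lies 19 mm behind it; z points along the fingers, x is the direction in which the jaws open and shut, and the axes are right-handed (so a half turn about z gives the same grasp; the last joint's range is limited). The gripper opens to 85 mm and grips with 20 to 120 N. Pads are 22 mm wide; open, the fingers measure 114 mm over their backs; the gripper's body (76 mm by 85 mm) begins 54 mm behind the grasp point. The pads swing forward as they close: fully open they stand 13 mm farther back than shut.
Start: joints at [1.042, 0.286, 1.577, -0, 1.279, -0.15], TCP at [249.582, 627.148, 231.325] pointing down, gripper open.
Joint ranges: [-2.77, 2.77], [-0.9, 2.22], [0.21, 2.48], [-1.53, 4.67], [0.24, 2.81], [-2.84, 2.84]. Speed limits (rad/s): [2.79, 2.79, 3.14, 3.14, 3.14, 3.14].

### API

Orientations are given as [roll, pitch, yaw] about the fixed x, y, z axes, in that order (R = Rz(yaw) Ry(pitch) Rx(roll)).
In Python, from cell import bot, read_camera, ticket gives the robot as it stands. The module is installed in compiled form; this text tells all that it offers.
- The arm moves only by the tool send_rows, never from a script. Its argument "moves" is a list of rows, each a list of 7 numbers: the shift along the world's x, y, z in mm, then the turn, a rotation vector about the world's x, y, z in rad, then the gripper's target within -1 to 1 (shut at 1, half-way at 0, fully open at -1). In form: [[x, y, z, ax, ay, az, gripper], ...]. A call has 1 to 10 rows; each row is the pose to reach, as a shift and turn from the pose commanded when the call began; what a row does not reach only later rows make up. A row lasts 1/12 s, in which the tool goes at most 41.7 mm and 7.16 degrees, less where a joint would pass 70% of its speed; a pose out of reach is approached as far as the arm can. A call with a gripper value outside its range is refused whole. The fingers move at their own pace and stop on an object; "force" is the grip in N (left out, the last holds). Time passes only in rows, so rows that repeat a pose let the fingers close. It gives the time, the measured TCP pose, the force and the opening at its end, in the units of the state.
- bot.get_obs(): the state, without advancing time (a new reading comes with each control period).
- read_camera(name): name is "scene" or "side" or "wrist"; returns a dict with "img" (384x512x3 uint8, blue, green, red), "z_map" (384x512 float32, mm along the optical axis (not along the pixel's ray), 0 where there is no reading), "intrinsics" (3x3 intrinsics, pixels), "R" (3x3) and "t" (3): a world point X has camera coordinates R X + t. Camera axes: x right, y down, z forward; pixel columns grow to the right and rows downward; lengths in mm; the calibration is good to about 2 mm. A picture is of the moment at which its call begins.
- ticket.close_job(): hands the job in, once; it reports no verdict.
The state is a dict: "t": time; "joint_positions": joint angles; "qvel": joint speeds; "joint_efforts": joint torques, N m; "position": TCP position; "tool_rot": TCP orientation; "force": force on the tool from outside, world axes, zero at the start; "moment": the same for the moment, N m; "grip_width": finger opening in mm.
Only numpy, scipy, OpenCV 4.12 (cv2) and the standard library are available. Lean on these libraries where they do the work, as an engineer would, in place of code of your own. Each camera call takes 0.05 s, during which the arm holds its last target. There are 200 camera calls.

## Working session

There is one attempt and no reset: what is moved stays moved. The work goes in short steps, Python scripts to look and compute and a tool call to move; the robot and the scene stay as the last step left them, time stands still between calls to the robot, and variables do not carry over. Pictures are saved under pics/ and viewed, about 12 in all and at most 16, crops included, and the job is handed in when it is done.

Besides the shell and the picture viewer there is one more tool, called after "Request:" as name(argument=value, ...) on one line, values as JSON. send_rows: Moves the arm, as the interface text tells. Its arguments: {"type":"object","properties":{"moves":{"type":"array","items":{"type":"array","items":{"type":"number"}}},"force":{"type":"number"}},"required":["moves"]}

```bash
mkdir -p pics; cat > h.py <<'E'
import numpy as np, cv2
from cell import bot, read_camera, ticket
def snap(name,fn=None):
    c=read_camera(name)
    if fn: cv2.imwrite(f'pics/{fn}.png',c['img'])
    return c
def cloud(c):
    z=c['z_map'].astype(float);K=c['intrinsics'];v,u=np.mgrid[:z.shape[0],:z.shape[1]]
    P=np.stack([(u-K[0,2])/K[0,0]*z,(v-K[1,2])/K[1,1]*z,z],-1)
    W=(P-c['t'])@c['R']; W[z<=0]=np.nan
    return W
def proj(c,X):
    p=c['intrinsics']@(c['R']@np.array(X,float)+c['t']); return p[:2]/p[2]
E
python3 - <<'E'
from h import *
a=snap('scene');b=snap('side');w=snap('wrist')
np.savez('pics/s.npz',W=cloud(a),img=a['img'])
np.savez('pics/d.npz',W=cloud(b),img=b['img'])
cv2.imwrite('pics/a.png',cv2.resize(a['img'],(800,600)));cv2.imwrite('pics/b.png',cv2.resize(b['img'],(800,600)))
for c in(a,b,w): print(c['R'].round(2).tolist(),c['t'].round(),c['intrinsics'][0,0])
print(bot.get_obs())
E
```

```text
[[-0.82, 0.58, 0.01], [0.5, 0.71, -0.5], [-0.3, -0.41, -0.86]] [ 395. -181. 1228.] 359.3271677821205
[[1.0, -0.01, 0.01], [0.0, -0.56, -0.83], [0.01, 0.83, -0.56]] [-474.   55. 1164.] 368.52725986762346
[[0.37, 0.93, -0.0], [0.88, -0.35, 0.31], [0.29, -0.12, -0.95]] [-675.  -42.  380.] 291.10422918291863
{'t': 0.15, 'joint_positions': array([ 1.04201071e+00,  2.86999912e-01,  1.57787716e+00,  2.64819819e-05,
        1.27859429e+00, -1.50024744e-01]), 'qvel': array([-0.00096075, -0.00087996, -0.00376927, -0.00028736,  0.00102802,
       -0.00104521]), 'joint_efforts': array([ 1.27596904e-03, -4.06599855e+01, -2.93141162e+01, -6.18667400e-05,
        3.92218499e-03,  7.83273691e-06]), 'position': array([249.30915997, 626.70803447, 230.22003218]), 'tool_rot': array([-3.14128680e+00,  1.85381705e-03,  1.19202808e+00]), 'force': array([ 0.52760827, -0.30730873, -0.33776429]), 'moment': array([ 0.0147862 , -0.00348343,  0.04959499]), 'grip_width': 85.82840658380204}
```

View pics/a.png

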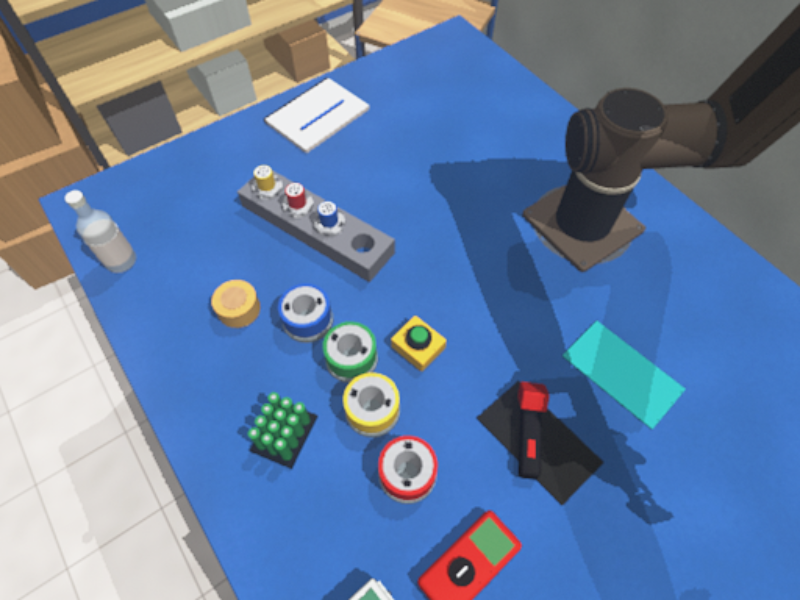

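View pics/b.png

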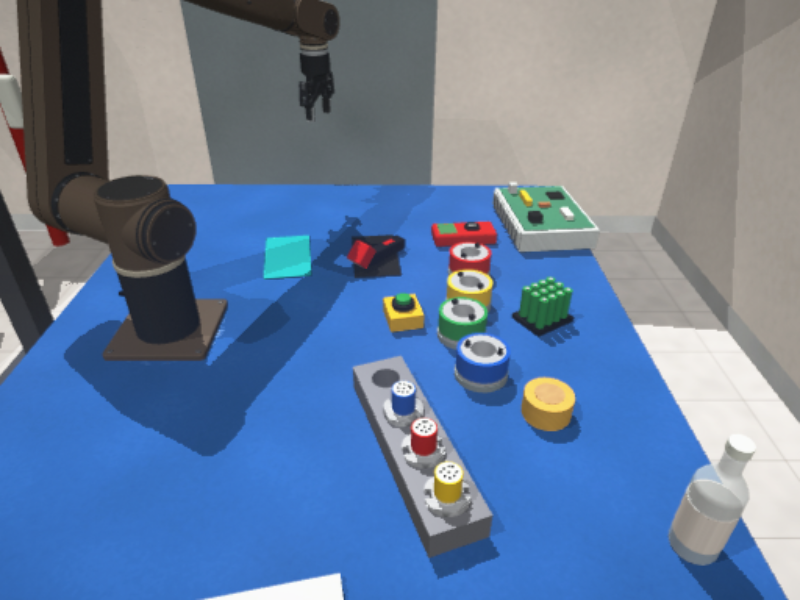

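```bash
python3 - <<'E'
from h import *
s=np.load('pics/s.npz');d=np.load('pics/d.npz')
P=lambda W,u,v:W[int(v*.64),int(u*.64)].round()
for n,u,v in [('aY',264,171),('aR',295,188),('aB',328,206),('sB',322,322),('scan',530,440),('head',533,390),('btn',419,335),('tape',235,297),('cell',280,425),('meter',470,560),('mat',545,480),('hole',363,242)]:
    print('S',n,P(s['W'],u,v))
for n,u,v in [('aY',448,468),('aR',424,427),('aB',403,387),('btn',403,299),('scan',380,250)]: print('D',n,P(d['W'],u,v))
# spindle rings: points z 55..64 in clusters
for nm,D in(('S',s),('D',d)):
    W=D['W'];m=(W[...,2]>56)&(W[...,2]<64)&(W[...,0]>350)&(W[...,1]>-400)
    n,l,st,c=cv2.connectedComponentsWithStats(m.astype(np.uint8))
    for i in range(1,n):
        if st[i,4]>60:
            p=W[l==i][:,:2].astype(np.float32);(cx,cy),r=cv2.minEnclosingCircle(p);print(nm,c[i].round()/.64,(round(cx),round(cy)),round(r),st[i,4])
c=snap('wrist','w0');o=bot.get_obs()
from scipy.spatial.transform import Rotation as R
T=R.from_euler('xyz',o['tool_rot']).as_matrix()
C=-c['R'].T@c['t'];print('cam in tool',T.T@(C-o['position']),'\n',T.T@c['R'].T)
E
```

```text
S aY [ 529. -437.  101.]
S aR [ 498. -362.   98.]
S aB [ 468. -284.   99.]
S sB [604. -89.  48.]
S scan [432. 299.  36.]
S head [378. 239.  61.]
S btn [475.  40.  58.]
S tape [ 712. -231.   47.]
S cell [765.  49.  72.]
S meter [633. 385.  40.]
S mat [448. 361.   7.]
S hole [ 430. -218.   23.]
D aY [ 527. -430.   97.]
D aR [ 499. -360.  100.]
D aB [ 468. -275.   99.]
D btn [470.  28.  57.]
D scan [420. 272.  32.]
S [298.4375 206.25  ] (499, -357) 33 109
S [329.6875 225.    ] (470, -275) 32 111
S [303.125  304.6875] (614, -135) 49 562
S [348.4375 343.75  ] (588, -16) 49 619
S [418.75   332.8125] (473, 37) 16 73
S [371.875  398.4375] (613, 91) 48 726
S [534.375  395.3125] (381, 249) 23 101
S [407.8125 464.0625] (627, 219) 48 855
S [371.875  592.1875] (778, 341) 20 105
D [750.    109.375] (1866, 1455) 402 101
D [546.875 209.375] (850, 467) 155 542
D [470.3125 253.125 ] (626, 217) 49 230
D [468.75 281.25] (611, 90) 50 282
D [462.5 312.5] (590, -17) 50 366
D [482.8125 350.    ] (614, -135) 50 457
D [401.5625 412.5   ] (471, -279) 32 171
D [425.     454.6875] (501, -367) 29 159
cam in tool [   0.61425567  -80.11152572 -142.08901265] 
 [[ 9.99998737e-01  1.58940991e-03  2.34446239e-05]
 [-1.51655275e-03  9.49532969e-01  3.13663578e-01]
 [ 4.76278554e-04 -3.13663217e-01  9.49534180e-01]]
```

Request:
send_rows(moves=[[340, -590, 70, 0, 0, 0.38, -1], [340, -590, 70, 0, 0, 0.38, -1], [340, -590, 70, 0, 0, 0.38, -1], [340, -590, 70, 0, 0, 0.38, -1], [340, -590, 70, 0, 0, 0.38, -1], [340, -590, 70, 0, 0, 0.38, -1], [340, -590, 70, 0, 0, 0.38, -1], [340, -590, 70, 0, 0, 0.38, -1], [340, -590, 70, 0, 0, 0.38, -1], [340, -590, 70, 0, 0, 0.38, -1]])

```text
t: 1.03
position: [456.3, 267.4, 274.0]
tool_rot: [3.141, -0.0, 1.572]
force: [0.0, 1.0, 0.3]
grip_width: 85.8
```

Request:
send_rows(moves=[[130, -230, 40, 0, 0, 0, -1], [130, -230, 40, 0, 0, 0, -1], [130, -230, 40, 0, 0, 0, -1], [130, -230, 40, 0, 0, 0, -1], [130, -230, 40, 0, 0, 0, -1], [130, -230, 40, 0, 0, 0, -1], [130, -230, 40, 0, 0, 0, -1], [130, -230, 40, 0, 0, 0, -1], [130, -230, 40, 0, 0, 0, -1], [130, -230, 40, 0, 0, 0, -1]])

```text
t: 1.87
position: [585.2, 40.3, 313.2]
tool_rot: [-3.14, -0.001, 1.573]
force: [-1.1, 0.3, -0.4]
grip_width: 85.3
```

```bash
python3 - <<'E'
from h import *
c=snap('wrist','w1');np.savez('pics/w1.npz',W=cloud(c),img=c['img'])
W=cloud(c)
m=(W[...,2]>56)&(W[...,2]<64)
n,l,st,cc=cv2.connectedComponentsWithStats(m.astype(np.uint8))
for i in range(1,n):
    if st[i,4]>200:
        p=W[l==i].astype(np.float32);(cx,cy),r=cv2.minEnclosingCircle(p[:,:2]);print(cc[i].round(),(round(cx,1),round(cy,1)),round(r,1),np.median(p[:,2]),st[i,4])
E
```

```text
Traceback (most recent call last):
cv2.error: OpenCV(4.12.0) /io/opencv/modules/imgproc/src/shapedescr.cpp:201: error: (-215:Assertion failed) count >= 0 && (depth == CV_32F || depth == CV_32S) in function 'minEnclosingCircle'
```

View pics/w1.png

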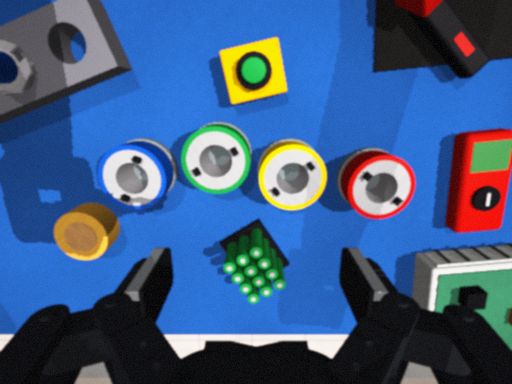

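```bash
cat >> h.py <<'E'
def plane(c,z):
    K=c['intrinsics'];v,u=np.mgrid[:384,:512]
    d=np.stack([(u-K[0,2])/K[0,0],(v-K[1,2])/K[1,1],np.ones(u.shape)],-1)@c['R']
    C=-c['R'].T@c['t']; s=(z-C[2])/d[...,2]
    return C+d*s[...,None]
def spindles(c):
    W=cloud(c);img=c['img'].astype(int);P60=plane(c,60);P68=plane(c,68)
    for n,x,y in [('B',614,-135),('G',589,-16),('Y',612,90),('R',627,218)]:
        r=np.hypot(W[...,0]-x,W[...,1]-y)
        top=(r<56)&(abs(W[...,2]-60)<5)
        if top.sum()<200: continue
        q=P60[top][:,:2].astype(np.float32)
        h=cv2.convexHull(q); (ex,ey),ax,_=cv2.fitEllipse(h)
        (cx,cy),rr=cv2.minEnclosingCircle(q)
        r8=np.hypot(P68[...,0]-cx,P68[...,1]-cy)
        dk=(img.max(-1)<60)&(r8>25)&(r8<36)&(W[...,2]>62)
        k,l,st,cc=cv2.connectedComponentsWithStats(dk.astype(np.uint8))
        b=[P68[l==i][:,:2].mean(0) for i in range(1,k) if st[i,4]>15]
        print(n,'circ',np.round([cx,cy,rr],1),'ell',np.round([ex,ey,*ax],1),'dogs',np.round(b,1).tolist(),[st[i,4] for i in range(1,k)])
        if len(b)==2:
            e=b[1]-b[0]; print('   mid',((b[0]+b[1])/2).round(1),'yaw',round(np.arctan2(e[1],e[0]),3),'len',np.hypot(*e).round(1))
E
python3 - <<'E'
from h import *
c=snap('wrist');spindles(c)
E
```

```text
B circ [ 615.1 -133.3   48.5] ell [ 614.9 -133.6   94.6   96.7] dogs [[586.8, -120.6], [641.8, -143.6]] [np.int32(33), np.int32(33)]
   mid [ 614.3 -132.1] yaw -0.396 len 59.6
G circ [590.  -15.5  47.7] ell [590.1 -15.5  94.2  95.1] dogs [[575.2, 11.4], [603.4, -40.7]] [np.int32(23), np.int32(23)]
   mid [589.3 -14.6] yaw -1.076 len 59.2
Y circ [614.1  91.6  47.8] ell [614.4  91.6  94.4  95. ] dogs [[594.3, 114.3], [631.4, 67.9]] [np.int32(22), np.int32(23)]
   mid [612.8  91.1] yaw -0.898 len 59.4
R circ [627.6 218.3  48.4] ell [627.9 218.1  94.3  96.5] dogs [[608.9, 193.7], [645.1, 240.7]] [np.int32(36), np.int32(26)]
   mid [627.  217.2] yaw 0.915 len 59.3
```

Request:
send_rows(moves=[[-85, -400, -80, 0, 0, 0, -1], [-85, -400, -80, 0, 0, 0, -1], [-85, -400, -80, 0, 0, 0, -1], [-85, -400, -80, 0, 0, 0, -1], [-85, -400, -80, 0, 0, 0, -1], [-85, -400, -80, 0, 0, 0, -1], [-85, -400, -80, 0, 0, 0, -1], [-85, -400, -80, 0, 0, 0, -1], [-85, -400, -80, 0, 0, 0, -1], [-85, -400, -80, 0, 0, 0, -1]])

```text
t: 2.8
position: [500.7, -360.9, 233.6]
tool_rot: [3.141, -0.0, 1.574]
force: [0.8, 0.7, -1.0]
grip_width: 85.3
```

Request:
send_rows(moves=[[0, 0, 0, 0, 0, 0, -1], [0, 0, 0, 0, 0, 0, -1], [0, 0, 0, 0, 0, 0, -1], [0, 0, 0, 0, 0, 0, -1]])

```text
t: 3.13
position: [501.7, -358.9, 234.2]
tool_rot: [3.141, -0.0, 1.574]
force: [-0.4, 0.5, -0.3]
grip_width: 85.7
```

```bash
cat >> h.py <<'E'
def arbors(c,zt,guess):
    """zt: label height"""
    img=c['img'];W=cloud(c);PL=plane(c,zt);PF=plane(c,zt-41)
    hsv=cv2.cvtColor(img,cv2.COLOR_BGR2HSV)
    for n,(x,y) in guess.items():
        m=(np.hypot(PL[...,0]-x,PL[...,1]-y)<32)&(W[...,2]>zt-6)&(W[...,2]<zt+8)
        k,l,st,cc=cv2.connectedComponentsWithStats(m.astype(np.uint8))
        i=1+np.argmax(st[1:,4]); q=PL[l==i][:,:2].astype(np.float32)
        (cx,cy),ax,_=cv2.fitEllipse(cv2.convexHull(q))
        # flange polar profile about flange centre
        a=np.arange(0,360,2)*np.pi/180; prof=[]
        for rr in (27,29): 
            X=np.stack([cx+rr*np.cos(a),cy+rr*np.sin(a),0*a+zt-41],1)
            uv=(c['R']@X.T).T+c['t']; uv=(c['intrinsics']@uv.T).T; uv=uv[:,:2]/uv[:,2:]
            prof.append(cv2.remap(hsv[...,2],uv[:,0].astype(np.float32),uv[:,1].astype(np.float32),cv2.INTER_LINEAR).ravel())
        p=np.mean(prof,0); 
        print(n,'c',round(cx,1),round(cy,1),'ax',np.round(ax,1),len(q)); print(p.round().astype(int).tolist())
E
python3 - <<'E'
from h import *
c=snap('wrist');cv2.imwrite('pics/w2.png',c['img']);arbors(c,99,{'Y':(527,-435),'R':(499,-362),'B':(469,-280)})
print(bot.get_obs()['position'])
E
```

```text
Y c 527.6 -437.0 ax [36.8 38.8] 1014
[194, 198, 202, 200, 192, 176, 152, 125, 110, 108, 112, 120, 123, 128, 138, 156, 175, 181, 184, 184, 182, 181, 182, 184, 184, 186, 186, 186, 191, 198, 204, 209, 214, 216, 219, 221, 222, 224, 224, 225, 225, 224, 224, 220, 219, 216, 211, 210, 207, 204, 200, 197, 194, 192, 191, 190, 190, 191, 194, 194, 195, 200, 205, 208, 214, 219, 222, 226, 227, 228, 228, 228, 227, 228, 228, 226, 226, 226, 228, 227, 226, 225, 222, 210, 184, 145, 131, 140, 152, 156, 158, 157, 156, 155, 154, 152, 142, 127, 124, 144, 176, 204, 217, 220, 222, 221, 220, 221, 222, 222, 224, 226, 226, 227, 226, 227, 226, 224, 223, 223, 220, 218, 215, 210, 202, 192, 179, 158, 144, 138, 138, 137, 141, 142, 144, 151, 166, 186, 207, 226, 238, 243, 244, 245, 244, 245, 246, 245, 244, 242, 236, 213, 170, 136, 130, 172, 207, 232, 234, 222, 206, 189, 191, 202, 208, 207, 198, 184, 166, 156, 164, 179, 194, 204, 207, 206, 205, 202, 200, 196]
R c 498.8 -357.9 ax [37.  37.6] 1093
[244, 244, 240, 238, 239, 241, 241, 242, 244, 245, 245, 244, 244, 244, 244, 242, 241, 240, 238, 236, 232, 227, 219, 211, 202,
[... 1042 characters left out ...]
 242, 242, 242, 240, 239, 238, 235, 230, 214, 187, 160, 152, 160, 166, 170, 170, 170, 171, 170, 168, 160, 160, 164, 176, 196, 214, 222, 226, 226, 224, 224, 226, 228, 228, 229, 230, 230, 229, 229, 227, 226, 226, 224, 222, 220, 215, 211, 206, 202, 196, 192, 192, 189, 186, 188, 189, 191, 192, 197, 201, 204, 210, 214, 216, 220, 222, 224, 225, 225, 222, 216, 214, 206, 201, 198, 192, 190, 185, 176, 160, 139, 125, 121, 118, 116, 117, 118, 116, 120, 118, 116, 113, 113, 115, 117, 122, 131, 136, 138, 134, 114, 92, 82, 84, 90, 94, 96, 96, 96, 94, 92, 93, 92, 88, 90, 105, 121, 132, 140, 142, 146, 156, 168, 178, 182, 182, 178, 176, 176, 174, 176, 179, 181, 181]
[ 501.72659746 -358.86184295  234.41066497]
```

View pics/w2.png

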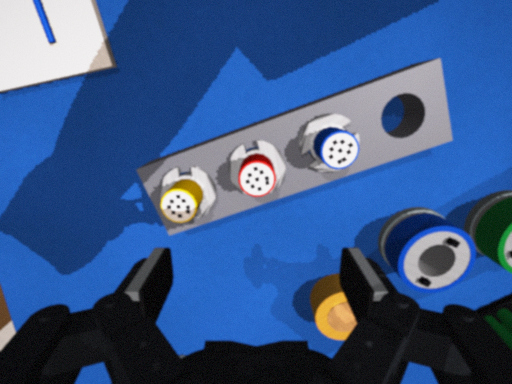

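```bash
cat >> h.py <<'E'
def rect(c,x,y,z,half=42,s=6):
    """top view on plane z: right=+x, up=+y"""
    g=np.arange(-half,half,1/s);X,Y=np.meshgrid(x+g,y-g)
    P=np.stack([X,Y,0*X+z],-1)@c['R'].T+c['t'];P=P@c['intrinsics'].T
    return cv2.remap(c['img'],(P[...,0]/P[...,2]).astype(np.float32),(P[...,1]/P[...,2]).astype(np.float32),cv2.INTER_CUBIC)
def grid(im,half=42,s=6):
    n=im.shape[0]//2
    cv2.circle(im,(n,n),32*s,(255,0,255),1)
    for d in range(0,360,15):
        a=np.radians(d);p=lambda r:(int(n+r*s*np.cos(a)),int(n-r*s*np.sin(a)))
        cv2.line(im,p(33),p(37 if d%45 else 41),(0,255,255),1)
    return im
E
python3 - <<'E'
from h import *
c=snap('wrist')
ims=[grid(rect(c,x,y,58,42,4.7),42,4.7) for x,y in [(527.6,-437),(498.8,-358),(470.1,-279.4)]]
n=min(i.shape[0] for i in ims);im=np.hstack([i[:n,:n] for i in ims]);im=cv2.resize(im,(798,266));cv2.imwrite('pics/r.png',im)
E
```

```text
Traceback (most recent call last):
  File "h.py", line 59, in grid
    cv2.circle(im,(n,n),32*s,(255,0,255),1)
    ~~~~~~~~~~^^^^^^^^^^^^^^^^^^^^^^^^^^^^^
cv2.error: OpenCV(4.12.0) :-1: error: (-5:Bad argument) in function 'circle'
> Overload resolution failed:
>  - Argument 'radius' is required to be an integer
>  - Argument 'radius' is required to be an integer
```

```bash
sed -i 's/32\*s,(255/int(32*s),(255/' h.py; python3 - <<'E'
from h import *
c=snap('wrist')
ims=[grid(rect(c,x,y,58,42,4.7),42,4.7) for x,y in [(527.6,-437),(498.8,-358),(470.1,-279.4)]]
n=min(i.shape[0] for i in ims);im=np.hstack([i[:n,:n] for i in ims]);im=cv2.resize(im,(798,266));cv2.imwrite('pics/r.png',im)
E
```

```text
(no output)
```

View pics/r.png

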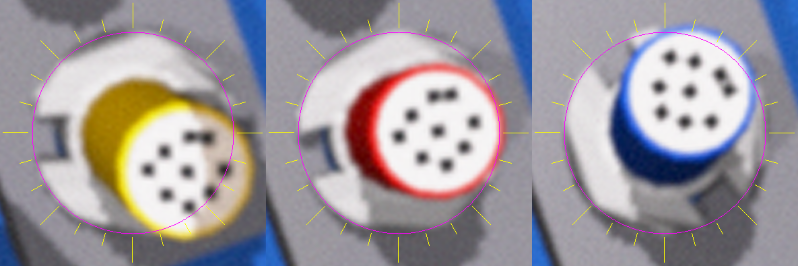

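Request:
send_rows(moves=[[-32, 79, -40, 0, 0, -0.876, -1], [-32, 79, -40, 0, 0, -0.876, -1], [-32, 79, -40, 0, 0, -0.876, -1], [-32, 79, -40, 0, 0, -0.876, -1], [-32, 79, -40, 0, 0, -0.876, -1], [-32, 79, -40, 0, 0, -0.876, -1], [-32, 79, -40, 0, 0, -0.876, -1], [-32, 79, -40, 0, 0, -0.876, -1], [-32, 79, -40, 0, 0, -0.876, -1], [-32, 79, -40, 0, 0, -0.876, -1]])

```text
t: 4.12
position: [469.1, -281.3, 194.1]
tool_rot: [3.141, -0.0, 0.699]
force: [-0.2, 0.2, 0.3]
grip_width: 85.6
```

```bash
cat >> h.py <<'E'
def slot(c,cx,cy,zf,a0,show=None):
    """refine slot angle near a0 (deg) by rectified image at flange top; returns bright/dark edges"""
    im=cv2.cvtColor(rect(c,cx,cy,zf,42,6),cv2.COLOR_BGR2GRAY).astype(np.float32);n=im.shape[0]//2
    al=np.radians(a0);t=np.arange(-16,16.01,.5);out=[]
    for r in np.arange(25,31,1.):
        X=r*np.cos(al)-t*np.sin(al);Y=r*np.sin(al)+t*np.cos(al)
        out.append(cv2.remap(im,(n+6*X).astype(np.float32),(n-6*Y).astype(np.float32),cv2.INTER_LINEAR).ravel())
    p=np.mean(out,0);g=np.gradient(p,.5)
    h=len(t)//2; i=np.argmin(g[:h]);j=h+np.argmax(g[h:])
    off=(t[i]+t[j])/2
    print('edges',t[i],t[j],'width',t[j]-t[i],'angle',a0+np.degrees(np.arctan2(off,28)));print(p[::2].astype(int).tolist())
E
python3 - <<'E'
from h import *
c=snap('wrist');arbors(c,99,{'B':(470,-279.5)});slot(c,470.1,-279.4,58,130)
o=bot.get_obs();print(o['position'],o['tool_rot'])
cv2.imwrite('pics/rb.png',np.hstack([grid(rect(c,470.1,-279.4,58)),c['img'][:384,100:400].repeat(1,0)[:384] if 0 else cv2.resize(c['img'][:,:],(296,504))]))
E
```

```text
B c 469.9 -277.3 ax [37.  37.8] 1426
[230, 224, 222, 221, 222, 223, 223, 223, 224, 224, 226, 224, 224, 226, 226, 226, 226, 224, 222, 222, 220, 220, 218, 216, 215, 214, 214, 214, 216, 220, 224, 228, 232, 236, 239, 241, 242, 244, 244, 244, 242, 242, 244, 242, 242, 242, 244, 243, 242, 242, 242, 242, 242, 235, 218, 184, 172, 179, 185, 186, 185, 186, 185, 184, 182, 174, 169, 166, 161, 165, 184, 212, 231, 238, 239, 239, 238, 238, 238, 239, 240, 241, 242, 242, 242, 242, 242, 240, 239, 239, 238, 234, 234, 230, 228, 223, 221, 216, 216, 214, 212, 214, 216, 218, 221, 226, 230, 234, 236, 237, 238, 239, 240, 240, 240, 240, 240, 240, 239, 239, 239, 238, 235, 232, 224, 218, 200, 176, 158, 158, 170, 182, 200, 212, 226, 236, 242, 248, 251, 252, 252, 252, 253, 253, 252, 253, 253, 253, 253, 253, 253, 252, 240, 210, 166, 143, 164, 209, 242, 251, 253, 253, 253, 252, 252, 251, 242, 232, 224, 228, 245, 252, 252, 252, 252, 252, 250, 248, 242, 236]
edges -11.0 4.5 width 15.5 angle 123.37922391768502
[234, 236, 237, 240, 230, 189, 153, 152, 157, 155, 152, 150, 146, 145, 145, 140, 134, 130, 130, 139, 170, 214, 236, 237, 237, 237, 237, 235, 233, 230, 226, 221, 213]
[ 469.00360379 -281.40470939  193.97845195] [ 3.14130390e+00 -5.19871152e-05  6.98663029e-01]
```

View pics/rb.png

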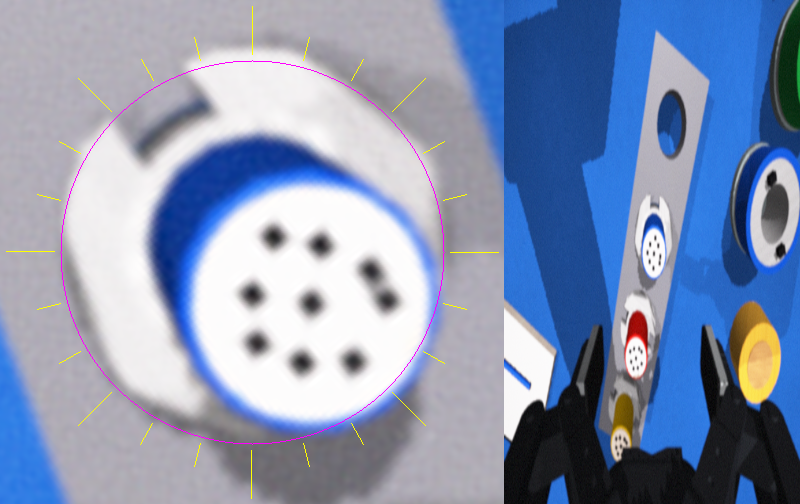

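Request:
send_rows(moves=[[1, 3.4, -60, 0, 0, 0, -1], [1, 3.4, -100, 0, 0, 0, -1], [1, 3.4, -130, 0, 0, 0, -1], [1, 3.4, -130, 0, 0, 0, -1], [1, 3.4, -130, 0, 0, 0, 1], [1, 3.4, -130, 0, 0, 0, 1], [1, 3.4, -130, 0, 0, 0, 1], [1, 3.4, -130, 0, 0, 0, 1], [1, 3.4, -130, 0, 0, 0, 1], [1, 3.4, -130, 0, 0, 0, 1]], force=60)

```text
t: 5.0
position: [471.8, -280.2, 67.5]
tool_rot: [3.135, -0.001, 0.697]
force: [-1.1, -0.2, 7.2]
grip_width: 36.9
```

Request:
send_rows(moves=[[0, 0, 0, 0, 0, 0, 1], [0, 0, 30, 0, 0, 0, 1], [0, 0, 60, 0, 0, 0, 1], [0, 0, 90, 0, 0, 0, 1], [0, 0, 110, 0, 0, 0, 1], [0, 0, 110, 0, 0, 0, 1], [0, 0, 110, 0, 0, 0, 1]])

```text
t: 5.58
position: [470.0, -278.4, 174.4]
tool_rot: [3.14, -0.0, 0.696]
force: [0.2, 0.0, -5.8]
grip_width: 36.7
```

Request:
send_rows(moves=[[36, 36, 0, 0, 0, 0.125, 1], [72, 72, 0, 0, 0, 0.25, 1], [108, 108, 0, 0, 0, 0.375, 1], [135, 135, 0, 0, 0, 0.48, 1], [145, 145.5, 0, 0, 0, 0.572, 1], [145, 145.5, 0, 0, 0, 0.572, 1], [145, 145.5, 0, 0, 0, 0.572, 1], [145, 145.5, 0, 0, 0, 0.572, 1], [145, 145.5, 0, 0, 0, 0.572, 1]])

```text
t: 6.33
position: [613.2, -133.1, 171.5]
tool_rot: [-3.137, 0.0, 1.267]
force: [-0.3, -0.2, -5.4]
grip_width: 36.4
```

```bash
cat > held.py <<'E'
from h import *
import sys
# usage: held.py TCP-origin offset, slotdeg, sx, sy, fn
off,a0,sx,sy=map(float,sys.argv[1:5])
o=bot.get_obs();p=o['position'];print(p,o['tool_rot'][2],o['force'])
c=snap('wrist');zt=p[2]-off+91
arbors(c,zt,{'held':(p[0],p[1])}) if 0 else None
W=cloud(c);PL=plane(c,zt);m=(np.hypot(PL[...,0]-p[0],PL[...,1]-p[1])<24)&(c['img'].min(-1)>120)
if m.sum()>50:
    q=PL[m][:,:2];print('label mean',q.mean(0).round(1),m.sum())
slot(c,p[0],p[1],zt-41,a0)
A=grid(rect(c,p[0],p[1],zt-41,42,4.7),42,4.7);B=grid(rect(c,sx,sy,64,42,4.7),42,4.7)
cv2.imwrite(f'pics/{sys.argv[5]}.png',np.hstack([A,B]))
E
python3 held.py 59.5 157.3 614.7 -133 hb
```

```text
[ 613.15594326 -133.14220153  171.45056028] 1.2667201646843487 [-0.31916227 -0.22305171 -5.38821038]
label mean [ 610.3 -132.2] 3490
edges -7.5 7.5 width 15.0 angle 157.3
[240, 242, 243, 242, 240, 240, 241, 241, 222, 114, 86, 88, 95, 99, 105, 107, 110, 110, 107, 104, 98, 97, 91, 98, 205, 239, 239, 239, 239, 239, 239, 238, 236]
```

View pics/hb.png

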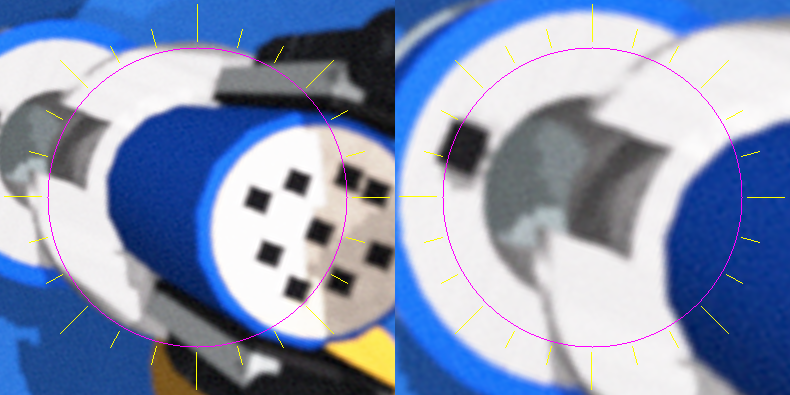

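Request:
send_rows(moves=[[1.5, 0, -30, 0, 0, 0, 1], [1.5, 0, -55, 0, 0, 0, 1], [1.5, 0, -72, 0, 0, 0, 1], [1.5, 0, -80, 0, 0, 0, 1], [1.5, 0, -80, 0, 0, 0, 1], [1.5, 0, -80, 0, 0, 0, 1]])

```text
t: 6.88
position: [616.0, -133.5, 94.1]
tool_rot: [-3.141, -0.0, 1.267]
force: [0.1, -0.2, -4.7]
grip_width: 36.5
```

Request:
send_rows(moves=[[0, 0, -4, 0, 0, 0, 1], [0, 0, -8, 0, 0, 0, 1], [0, 0, -11, 0, 0, 0, 1], [0, 0, -13, 0, 0, 0, 1], [0, 0, -13, 0, 0, 0, 1]])

```text
t: 7.3
position: [616.5, -133.8, 81.1]
tool_rot: [3.141, 0.002, 1.269]
force: [-1.2, -3.6, -4.8]
grip_width: 36.4
```

Request:
send_rows(moves=[[-1, 0.5, -2, 0, 0, 0, 1], [-1, 0.5, -4, 0, 0, 0, 1], [-1, 0.5, -4, 0, 0, 0, 1], [-1, 0.5, -4, 0, 0, 0, 1]])

```text
t: 7.63
position: [616.3, -133.9, 79.6]
tool_rot: [3.139, 0.003, 1.269]
force: [-4.6, -5.1, 3.7]
grip_width: 36.3
```

Request:
send_rows(moves=[[0, 0, 1, 0, 0, 0, -1], [0, 0, 1, 0, 0, 0, -1], [0, 0, 1, 0, 0, 0, -1], [0, 0, 1, 0, 0, 0, -1], [0, 0, 40, 0, 0, 0, -1], [0, 0, 80, 0, 0, 0, -1], [0, 0, 110, 0, 0, 0, -1], [0, 0, 110, 0, 0, 0, -1], [0, 0, 110, 0, 0, 0, -1]])

```text
t: 8.38
position: [617.1, -132.5, 190.3]
tool_rot: [3.135, -0.0, 1.268]
force: [-0.2, 0.3, -1.5]
grip_width: 85.8
```

```bash
cat > seat.py <<'E'
from h import *
import sys
x,y=map(float,sys.argv[1:3])
c=snap('wrist');W=cloud(c);o=bot.get_obs();print(o['position'],o['tool_rot'][2],o['grip_width'])
r=np.hypot(W[...,0]-x,W[...,1]-y);z=W[...,2]
h=np.histogram(z[(r<60)&(z>50)],bins=np.arange(50,130,2));print([(int(b),int(n)) for n,b in zip(*h) if n>20])
PL=plane(c,111);m=(abs(z-111)<6)&(r<45)
(cx,cy),ax,_=cv2.fitEllipse(cv2.convexHull(PL[m][:,:2].astype(np.float32)));print('label',cx,cy,ax)
E
python3 seat.py 616 -133.5
```

```text
[ 615.67981673 -132.02098945  187.55873328] 1.2682593592590703 85.33629319425484
[(56, 24), (58, 1892), (60, 1693), (62, 30), (64, 32), (66, 90), (68, 943), (70, 516), (80, 23), (86, 24), (90, 22), (92, 23), (94, 21), (96, 25), (98, 22), (100, 25), (102, 24), (104, 24), (106, 33), (108, 529), (110, 1025)]
label 613.6021728515625 -132.815673828125 (36.959415435791016, 37.74080276489258)
```

Request:
send_rows(moves=[[-116, -226, 7, 0, 0, 0.477, -1], [-116, -226, 7, 0, 0, 0.477, -1], [-116, -226, 7, 0, 0, 0.477, -1], [-116, -226, 7, 0, 0, 0.477, -1], [-116, -226, 7, 0, 0, 0.477, -1], [-116, -226, 7, 0, 0, 0.477, -1], [-116, -226, 7, 0, 0, 0.477, -1], [-116, -226, 7, 0, 0, 0.477, -1], [-116, -226, 7, 0, 0, 0.477, -1], [-116, -226, 7, 0, 0, 0.477, -1]])

```text
t: 9.27
position: [499.4, -356.8, 192.3]
tool_rot: [-3.141, -0.003, 1.746]
force: [1.0, -0.2, 0.3]
grip_width: 85.1
```

```bash
python3 - <<'E'
from h import *
c=snap('wrist');arbors(c,99,{'R':(499,-359)});slot(c,499,-358,58,190);slot(c,499,-358,58,195)
o=bot.get_obs();print(o['position'],o['tool_rot'])
E
```

```text
R c 498.5 -358.0 ax [36.9 37.9] 1437
[252, 252, 250, 241, 202, 146, 119, 142, 196, 236, 250, 251, 252, 252, 252, 252, 251, 248, 244, 244, 244, 249, 251, 251, 251, 249, 246, 244, 240, 235, 226, 225, 226, 228, 231, 231, 232, 234, 233, 235, 235, 235, 236, 236, 236, 236, 236, 236, 236, 237, 236, 235, 234, 234, 232, 230, 228, 226, 225, 225, 224, 222, 224, 226, 226, 229, 230, 232, 234, 236, 238, 239, 240, 240, 239, 240, 240, 239, 239, 238, 240, 240, 239, 238, 238, 238, 238, 234, 218, 176, 135, 111, 110, 109, 116, 137, 161, 176, 180, 180, 180, 180, 177, 172, 172, 196, 223, 234, 236, 236, 236, 234, 236, 236, 237, 238, 239, 240, 240, 238, 238, 237, 236, 233, 224, 202, 176, 158, 152, 150, 150, 147, 144, 144, 145, 144, 145, 147, 148, 152, 153, 156, 156, 160, 162, 162, 161, 162, 164, 162, 162, 160, 161, 162, 161, 163, 165, 170, 174, 184, 190, 205, 220, 238, 242, 244, 248, 251, 252, 252, 252, 251, 252, 252, 251, 249, 248, 249, 251, 251]
edges -6.0 9.5 width 15.5 angle 193.57633437499734
[209, 216, 221, 228, 233, 233, 233, 234, 235, 223, 177, 126, 102, 99, 100, 112, 130, 151, 161, 164, 165, 166, 169, 166, 159, 174, 208, 223, 216, 208, 204, 196, 181]
edges -8.0 7.0 width 15.0 angle 193.97696981133217
[212, 222, 226, 226, 227, 229, 227, 207, 156, 114, 100, 99, 104, 120, 140, 156, 161, 162, 161, 163, 165, 159, 158, 188, 222, 229, 224, 220, 217, 208, 196, 184, 175]
[ 499.70930585 -356.53430171  192.61947961] [-3.14074027e+00 -2.09029091e-03  1.74664958e+00]
```

Request:
send_rows(moves=[[1.6, -1, -50, 0, 0, 0.065, -1], [1.6, -1, -90, 0, 0, 0.065, -1], [1.6, -1, -126, 0, 0, 0.065, -1], [1.6, -1, -126, 0, 0, 0.065, -1], [1.6, -1, -126, 0, 0, 0.065, 1], [1.6, -1, -126, 0, 0, 0.065, 1], [1.6, -1, -126, 0, 0, 0.065, 1], [1.6, -1, -126, 0, 0, 0.065, 1], [1.6, -1, -126, 0, 0, 0.065, 1], [1.6, -1, -126, 0, 0, 0.065, 1]])

```text
t: 10.15
position: [502.7, -359.9, 72.0]
tool_rot: [3.138, 0.003, 1.81]
force: [-0.6, 4.0, 6.1]
grip_width: 36.8
```

Request:
send_rows(moves=[[0, 0, 0, 0, 0, 0, 1], [0, 0, 30, 0, 0, 0, 1], [0, 0, 60, 0, 0, 0, 1], [0, 0, 95, 0, 0, 0, 1], [0, 0, 125, 0, 0, 0, 1], [0, 0, 125, 0, 0, 0, 1], [0, 0, 125, 0, 0, 0, 1]])

```text
t: 10.73
position: [501.9, -360.3, 196.2]
tool_rot: [3.138, 0.006, 1.81]
force: [0.2, -0.4, -3.9]
grip_width: 36.2
```

Request:
send_rows(moves=[[127, 578, 0, 0, 0, 0.674, 1], [127, 578, 0, 0, 0, 0.674, 1], [127, 578, 0, 0, 0, 0.674, 1], [127, 578, 0, 0, 0, 0.674, 1], [127, 578, 0, 0, 0, 0.674, 1], [127, 578, 0, 0, 0, 0.674, 1], [127, 578, 0, 0, 0, 0.674, 1], [127, 578, 0, 0, 0, 0.674, 1], [127, 578, 0, 0, 0, 0.674, 1], [127, 578, 0, 0, 0, 0.674, 1]])

```text
t: 11.57
position: [592.5, 62.6, 189.4]
tool_rot: [-3.139, -0.004, 2.484]
force: [1.1, 0.2, -3.6]
grip_width: 36.5
```

Request:
send_rows(moves=[[34, 146, -10, 0, 0, 0, 1], [34, 146, -10, 0, 0, 0, 1], [34, 146, -10, 0, 0, 0, 1], [34, 146, -10, 0, 0, 0, 1], [34, 146, -10, 0, 0, 0, 1], [34, 146, -10, 0, 0, 0, 1], [34, 146, -10, 0, 0, 0, 1]])

```text
t: 12.15
position: [626.9, 205.9, 179.9]
tool_rot: [-3.138, -0.003, 2.484]
force: [0.2, -0.2, -3.9]
grip_width: 36.6
```

```bash
python3 held.py 64 232.4 627.7 218.2 hr
```

```text
[626.912217   205.89497307 179.87013382] 2.4843397517558157 [ 0.23192567 -0.16209632 -3.9034647 ]
label mean [625.5 203.4] 3053
edges -14.5 8.0 width 22.5 angle 225.77922391768502
[233, 213, 163, 142, 140, 140, 142, 141, 127, 88, 75, 79, 79, 80, 80, 85, 94, 96, 95, 92, 91, 88, 87, 87, 141, 172, 173, 173, 172, 172, 171, 173, 174]
```

View pics/hr.png

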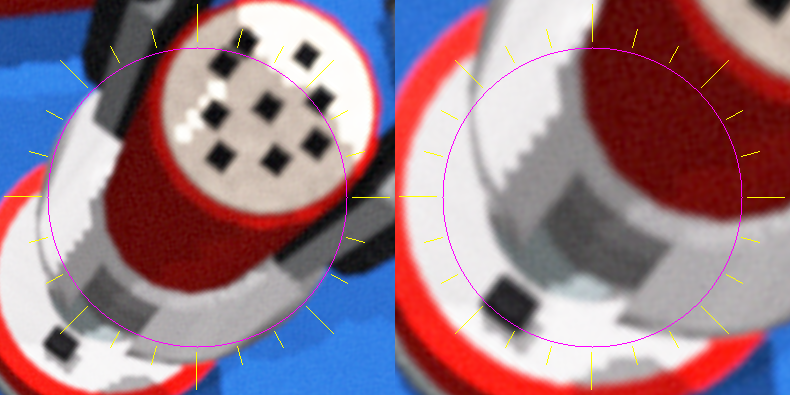

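Request:
send_rows(moves=[[2, 12.2, 0, 0, 0, 0, 1], [2, 12.2, -30, 0, 0, 0, 1], [2, 12.2, -55, 0, 0, 0, 1], [2, 12.2, -75, 0, 0, 0, 1], [2, 12.2, -82, 0, 0, 0, 1], [2, 12.2, -82, 0, 0, 0, 1], [2, 12.2, -82, 0, 0, 0, 1]])

```text
t: 12.78
position: [630.7, 218.3, 101.3]
tool_rot: [-3.141, 0.0, 2.484]
force: [0.3, 0.3, -4.0]
grip_width: 36.5
```

Request:
send_rows(moves=[[0, 0, -4, 0, 0, 0, 1], [0, 0, -8, 0, 0, 0, 1], [0, 0, -12, 0, 0, 0, 1], [0, 0, -15, 0, 0, 0, 1], [0, 0, -15, 0, 0, 0, 1]])

```text
t: 13.2
position: [630.2, 219.8, 85.7]
tool_rot: [3.14, -0.001, 2.484]
force: [-2.5, 4.3, -2.2]
grip_width: 36.2
```

Request:
send_rows(moves=[[0, 0, -2, 0, 0, 0, 1], [0, 0, -4, 0, 0, 0, 1], [0, 0, -4, 0, 0, 0, 1], [0, 0, -4, 0, 0, 0, 1]])

```text
t: 13.53
position: [630.3, 220.2, 84.1]
tool_rot: [3.14, -0.002, 2.484]
force: [-6.3, 4.8, 4.7]
grip_width: 36.2
```

Request:
send_rows(moves=[[0, 0, 1, 0, 0, 0, -1], [0, 0, 1, 0, 0, 0, -1], [0, 0, 1, 0, 0, 0, -1], [0, 0, 1, 0, 0, 0, -1], [0, 0, 40, 0, 0, 0, -1], [0, 0, 80, 0, 0, 0, -1], [0, 0, 110, 0, 0, 0, -1], [0, 0, 110, 0, 0, 0, -1], [0, 0, 110, 0, 0, 0, -1]])

```text
t: 14.28
position: [632.5, 218.6, 195.5]
tool_rot: [3.137, 0.005, 2.484]
force: [0.1, -0.6, -0.8]
grip_width: 85.4
```

```bash
python3 seat.py 629 218
```

```text
[630.94976462 218.35775198 192.56765441] 2.4837417414675493 85.19331521901434
[(56, 29), (58, 1962), (60, 1548), (62, 31), (66, 91), (68, 958), (70, 459), (78, 22), (84, 21), (92, 27), (96, 22), (100, 32), (104, 25), (106, 28), (108, 535), (110, 957)]
label 628.1034545898438 217.1971893310547 (36.86551284790039, 37.94901657104492)
```

Request:
send_rows(moves=[[-102, -655, 4, 0, 0, -0.852, -1], [-102, -655, 4, 0, 0, -0.852, -1], [-102, -655, 4, 0, 0, -0.852, -1], [-102, -655, 4, 0, 0, -0.852, -1], [-102, -655, 4, 0, 0, -0.852, -1], [-102, -655, 4, 0, 0, -0.852, -1], [-102, -655, 4, 0, 0, -0.852, -1], [-102, -655, 4, 0, 0, -0.852, -1], [-102, -655, 4, 0, 0, -0.852, -1], [-102, -655, 4, 0, 0, -0.852, -1]])

```text
t: 15.17
position: [564.4, -194.6, 191.6]
tool_rot: [-3.138, -0.002, 1.632]
force: [1.3, 0.5, 0.2]
grip_width: 85.4
```

Request:
send_rows(moves=[[-35, -240, 4, 0, 0, 0, -1], [-35, -240, 4, 0, 0, 0, -1], [-35, -240, 4, 0, 0, 0, -1], [-35, -240, 4, 0, 0, 0, -1], [-35, -240, 4, 0, 0, 0, -1], [-35, -240, 4, 0, 0, 0, -1], [-35, -240, 4, 0, 0, 0, -1], [-35, -240, 4, 0, 0, 0, -1], [-35, -240, 4, 0, 0, 0, -1]])

```text
t: 15.92
position: [530.4, -432.2, 195.7]
tool_rot: [-3.139, -0.004, 1.631]
force: [0.1, 0.5, -0.3]
grip_width: 85.4
```

```bash
python3 - <<'E'
from h import *
c=snap('wrist');arbors(c,99,{'Y':(527.6,-437)})
slot(c,527.6,-437,58,184);slot(c,527.6,-437,58,180)
o=bot.get_obs();print(o['position'],o['tool_rot'])
E
```

```text
Y c 527.8 -438.0 ax [36.8 37.6] 1412
[182, 172, 192, 226, 248, 252, 253, 253, 253, 253, 253, 253, 252, 252, 252, 251, 252, 252, 253, 252, 252, 250, 246, 242, 237, 228, 223, 220, 220, 222, 226, 230, 232, 234, 236, 238, 240, 240, 240, 240, 240, 240, 240, 240, 240, 240, 239, 238, 236, 236, 234, 235, 234, 232, 231, 230, 232, 231, 232, 234, 236, 236, 238, 240, 241, 242, 243, 244, 244, 244, 243, 244, 243, 242, 242, 242, 244, 243, 242, 242, 242, 241, 232, 208, 162, 130, 124, 138, 160, 180, 186, 186, 187, 186, 188, 186, 186, 181, 179, 190, 216, 234, 239, 240, 238, 238, 240, 239, 240, 242, 242, 243, 242, 242, 242, 242, 240, 240, 240, 238, 237, 234, 230, 224, 215, 202, 176, 156, 150, 150, 150, 152, 154, 154, 158, 163, 162, 165, 168, 168, 169, 169, 171, 168, 169, 169, 170, 169, 168, 167, 168, 172, 178, 183, 186, 199, 212, 230, 241, 249, 251, 252, 253, 253, 252, 253, 253, 253, 253, 253, 252, 252, 253, 253, 253, 253, 253, 253, 243, 211]
edges -7.0 8.5 width 15.5 angle 185.53434149970076
[202, 212, 221, 226, 227, 227, 230, 230, 219, 178, 137, 123, 131, 151, 167, 174, 171, 170, 169, 172, 174, 174, 171, 170, 188, 218, 229, 226, 223, 223, 221, 212, 201]
edges -5.0 10.0 width 15.0 angle 185.1021652523582
[201, 207, 213, 223, 231, 234, 234, 233, 235, 234, 217, 170, 130, 120, 131, 153, 168, 174, 172, 171, 171, 174, 175, 176, 172, 172, 189, 213, 221, 215, 211, 212, 210]
[ 530.89843178 -431.58879316  196.22036289] [-3.13955063e+00 -2.88103151e-03  1.63262318e+00]
```

Request:
send_rows(moves=[[-0.3, -6, -50, 0, 0, 0.01, -1], [-0.3, -6, -90, 0, 0, 0.01, -1], [-0.3, -6, -130, 0, 0, 0.01, -1], [-0.3, -6, -130, 0, 0, 0.01, -1], [-0.3, -6, -130, 0, 0, 0.01, 1], [-0.3, -6, -130, 0, 0, 0.01, 1], [-0.3, -6, -130, 0, 0, 0.01, 1], [-0.3, -6, -130, 0, 0, 0.01, 1], [-0.3, -6, -130, 0, 0, 0.01, 1], [-0.3, -6, -130, 0, 0, 0.01, 1]])

```text
t: 16.8
position: [533.0, -440.2, 72.9]
tool_rot: [3.137, 0.004, 1.642]
force: [0.4, 1.7, 6.5]
grip_width: 36.2
```

Request:
send_rows(moves=[[0, 0, 0, 0, 0, 0, 1], [0, 0, 30, 0, 0, 0, 1], [0, 0, 60, 0, 0, 0, 1], [0, 0, 95, 0, 0, 0, 1], [0, 0, 125, 0, 0, 0, 1], [0, 0, 125, 0, 0, 0, 1], [0, 0, 125, 0, 0, 0, 1]])

```text
t: 17.38
position: [531.9, -440.1, 196.4]
tool_rot: [3.138, 0.005, 1.642]
force: [0.1, -0.2, -5.6]
grip_width: 36.3
```

Request:
send_rows(moves=[[84, 530, 0, 0, 0, -0.968, 1], [84, 530, 0, 0, 0, -0.968, 1], [84, 530, 0, 0, 0, -0.968, 1], [84, 530, 0, 0, 0, -0.968, 1], [84, 530, 0, 0, 0, -0.968, 1], [84, 530, 0, 0, 0, -0.968, 1], [84, 530, 0, 0, 0, -0.968, 1], [84, 530, 0, 0, 0, -0.968, 1], [84, 530, 0, 0, 0, -0.968, 1], [84, 530, 0, 0, 0, -0.968, 1]])

```text
t: 18.22
position: [593.4, -29.7, 189.4]
tool_rot: [-3.137, 0.004, 0.673]
force: [0.3, -0.1, -5.0]
grip_width: 36.4
```

Request:
send_rows(moves=[[20, 113, -10, 0, 0, 0, 1], [20, 113, -10, 0, 0, 0, 1], [20, 113, -10, 0, 0, 0, 1], [20, 113, -10, 0, 0, 0, 1], [20, 113, -10, 0, 0, 0, 1], [20, 113, -10, 0, 0, 0, 1], [20, 113, -10, 0, 0, 0, 1]])

```text
t: 18.8
position: [614.7, 79.9, 181.5]
tool_rot: [-3.14, 0.002, 0.673]
force: [0.6, -0.9, -4.9]
grip_width: 36.1
```

```bash
python3 held.py 65 128.5 614.3 91.5 hy
```

```text
[614.68059794  79.93909838 181.48660361] 0.6728576675449351 [ 0.59767325 -0.92976166 -4.91083588]
label mean [611.2  84.2] 3327
edges -9.0 6.5 width 15.5 angle 125.94384992142172
[214, 213, 210, 208, 208, 210, 208, 162, 112, 124, 138, 146, 147, 150, 154, 160, 163, 162, 158, 157, 151, 138, 151, 215, 229, 228, 226, 226, 227, 227, 228, 229, 231]
```

View pics/hy.png

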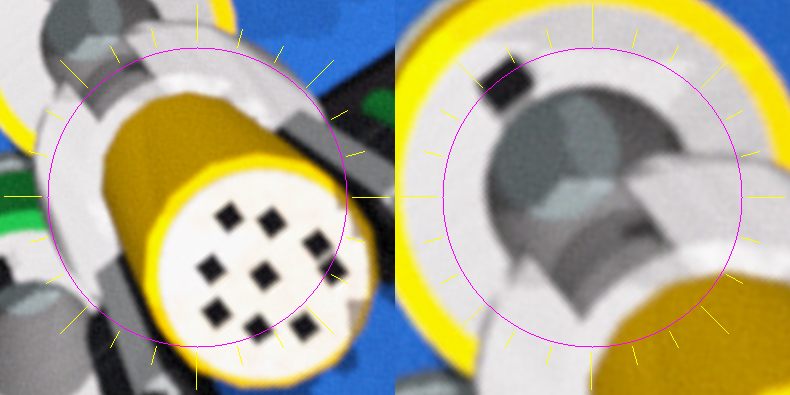

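Request:
send_rows(moves=[[1.5, 11.6, 0, 0, 0, 0.03, 1], [1.5, 11.6, -30, 0, 0, 0.03, 1], [1.5, 11.6, -55, 0, 0, 0.03, 1], [1.5, 11.6, -75, 0, 0, 0.03, 1], [1.5, 11.6, -82, 0, 0, 0.03, 1], [1.5, 11.6, -82, 0, 0, 0.03, 1], [1.5, 11.6, -82, 0, 0, 0.03, 1]])

```text
t: 19.43
position: [617.1, 91.9, 101.6]
tool_rot: [-3.141, 0.001, 0.704]
force: [-2.2, -2.7, -5.7]
grip_width: 36.5
```

Request:
send_rows(moves=[[0, 0, -4, 0, 0, 0, 1], [0, 0, -8, 0, 0, 0, 1], [0, 0, -12, 0, 0, 0, 1], [0, 0, -15, 0, 0, 0, 1], [0, 0, -15, 0, 0, 0, 1]])

```text
t: 19.85
position: [617.4, 90.2, 88.8]
tool_rot: [3.138, 0.004, 0.705]
force: [-4.6, -8.2, 0.8]
grip_width: 36.4
```

Request:
send_rows(moves=[[0, 0, -2, 0, 0, 0, 1], [0, 0, -4, 0, 0, 0, 1], [0, 0, -4, 0, 0, 0, 1]])

```text
t: 20.1
position: [617.2, 89.7, 85.5]
tool_rot: [3.138, 0.005, 0.706]
force: [-6.5, -9.3, 2.6]
grip_width: 36.1
```

Request:
send_rows(moves=[[-1.5, -1.5, -1, 0, 0, 0, 1], [-1.5, -1.5, -3, 0, 0, 0, 1], [-1.5, -1.5, -3, 0, 0, 0, 1], [-1.5, -1.5, -3, 0, 0, 0, 1]])

```text
t: 20.43
position: [617.1, 89.3, 84.8]
tool_rot: [3.138, 0.001, 0.705]
force: [-8.1, -6.5, 8.8]
grip_width: 36.1
```

Request:
send_rows(moves=[[0, 0, 1, 0, 0, 0, -1], [0, 0, 1, 0, 0, 0, -1], [0, 0, 1, 0, 0, 0, -1], [0, 0, 1, 0, 0, 0, -1], [0, 0, 40, 0, 0, 0, -1], [0, 0, 80, 0, 0, 0, -1], [0, 0, 110, 0, 0, 0, -1], [0, 0, 110, 0, 0, 0, -1], [0, 0, 110, 0, 0, 0, -1]])

```text
t: 21.18
position: [617.5, 91.5, 192.8]
tool_rot: [3.137, -0.006, 0.704]
force: [0.1, 0.7, -0.5]
grip_width: 85.0
```

```bash
python3 seat.py 616 91
```

```text
[616.04716448  91.48537665 190.16010112] 0.7042904887816119 85.123487116237
[(56, 30), (58, 1853), (60, 1712), (62, 24), (64, 21), (66, 95), (68, 892), (70, 544), (84, 22), (88, 22), (92, 21), (94, 27), (96, 25), (100, 24), (104, 29), (108, 531), (110, 1002)]
label 613.8262939453125 93.87531280517578 (36.79349136352539, 37.922367095947266)
```

Request:
send_rows(moves=[[-186, 179, 60, 0, 0, 0.6, -1], [-186, 179, 60, 0, 0, 0.6, -1], [-186, 179, 60, 0, 0, 0.6, -1], [-186, 179, 60, 0, 0, 0.6, -1], [-186, 179, 60, 0, 0, 0.6, -1], [-186, 179, 60, 0, 0, 0.6, -1], [-186, 179, 60, 0, 0, 0.6, -1], [-186, 179, 60, 0, 0, 0.6, -1], [-186, 179, 60, 0, 0, 0.6, -1]])

```text
t: 21.98
position: [428.5, 270.4, 247.6]
tool_rot: [-3.14, 0.002, 1.306]
force: [0.5, -0.4, 0.1]
grip_width: 85.3
```

```bash
python3 - <<'E'
from h import *
c=snap('wrist','ws');W=cloud(c);o=bot.get_obs();print(o['position'],o['tool_rot'])
z=W[...,2]; near=(abs(W[...,0]-430)<170)&(abs(W[...,1]-290)<150)
img=c['img'].astype(int);dark=img.max(-1)<70
P34=plane(c,34);m=near&(z>26)&(z<40)
k,l,st,cc=cv2.connectedComponentsWithStats(m.astype(np.uint8))
for i in range(1,k):
    if st[i,4]>200: print('handle',cc[i].round(),st[i,4],[np.round(v,1) if not isinstance(v,tuple) else np.round(v,1) for v in cv2.minAreaRect(P34[l==i][:,:2].astype(np.float32))])
P68=plane(c,68);m=near&(z>62)&(z<74)
k,l,st,cc=cv2.connectedComponentsWithStats(m.astype(np.uint8))
for i in range(1,k):
    if st[i,4]>200: print('head',cc[i].round(),st[i,4],[np.round(v,1) for v in cv2.minAreaRect(P68[l==i][:,:2].astype(np.float32))])
P4=plane(c,4);m=near&(z<12)&dark
k,l,st,cc=cv2.connectedComponentsWithStats(cv2.morphologyEx((near&dark).astype(np.uint8),cv2.MORPH_OPEN,np.ones((5,5))))
for i in range(1,k):
    if st[i,4]>400: print('mat',cc[i].round(),st[i,4],[np.round(v,1) for v in cv2.minAreaRect(P4[l==i][:,:2].astype(np.float32))])
E
```

```text
[429.15031033 269.80332122 247.5325101 ] [-3.13972074e+00  1.82073683e-03  1.30459709e+00]
handle [239. 154.] 2352 [array([412.7, 255.3]), array([108.3,  33.9]), np.float64(51.1)]
handle [366. 241.] 1463 [array([575.5, 381.8]), array([55.5, 73. ]), np.float64(5.7)]
handle [253. 277.] 281 [array([589.4, 219.2]), array([77.1, 26.6]), np.float64(89.5)]
head [177. 133.] 385 [array([366.2, 197.9]), array([11.9, 44. ]), np.float64(52.6)]
mat [280. 132.] 11620 [array([407.5, 302.2]), array([108.1, 200.1]), np.float64(5.8)]
mat [255. 343.] 32015 [array([688.8, 198.7]), array([909. , 268.2]), np.float64(75.1)]
```

View pics/ws.png

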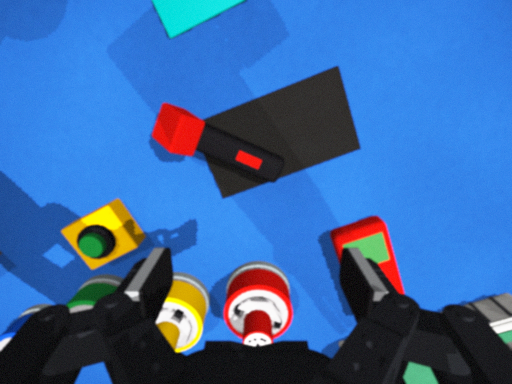

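Request:
send_rows(moves=[[-27.6, -30.8, -100, 0, 0, 1.158, -1], [-27.6, -30.8, -100, 0, 0, 1.158, -1], [-27.6, -30.8, -100, 0, 0, 1.158, -1], [-27.6, -30.8, -100, 0, 0, 1.158, -1], [-27.6, -30.8, -100, 0, 0, 1.158, -1], [-27.6, -30.8, -100, 0, 0, 1.158, -1], [-27.6, -30.8, -100, 0, 0, 1.158, -1], [-27.6, -30.8, -100, 0, 0, 1.158, -1], [-27.6, -30.8, -100, 0, 0, 1.158, -1], [-27.6, -30.8, -100, 0, 0, 1.158, -1]])

```text
t: 22.87
position: [402.4, 237.9, 147.8]
tool_rot: [-3.139, -0.001, 2.464]
force: [0.6, -0.6, -0.4]
grip_width: 85.5
```

```bash
python3 - <<'E'
from h import *
c=snap('wrist','ws2');W=cloud(c);o=bot.get_obs();print(o['position'],o['tool_rot'])
z=W[...,2]; near=(abs(W[...,0]-400)<110)&(abs(W[...,1]-240)<110)
P=plane(c,34);m=near&(z>24)&(z<42)
k,l,st,cc=cv2.connectedComponentsWithStats(m.astype(np.uint8))
for i in range(1,k):
    if st[i,4]>200: print('handle',cc[i].round(),st[i,4],np.median(z[l==i]),[np.round(v,1) for v in cv2.minAreaRect(P[l==i][:,:2].astype(np.float32))])
P=plane(c,68);m=near&(z>60)&(z<76)
k,l,st,cc=cv2.connectedComponentsWithStats(m.astype(np.uint8))
for i in range(1,k):
    if st[i,4]>200: print('head',cc[i].round(),st[i,4],np.percentile(z[l==i],[5,50,95]),[np.round(v,1) for v in cv2.minAreaRect(P[l==i][:,:2].astype(np.float32))])
E
```

```text
[402.38695653 237.91136524 147.78492484] [-3.13930500e+00 -1.19531800e-03  2.46258324e+00]
handle [259.  91.] 564 38.04024017408007 [array([348.7, 174.7]), array([11.7, 46.2]), np.float64(49.3)]
handle [258. 205.] 3598 33.51834367335383 [array([414.3, 255.2]), array([102.9,  33.2]), np.float64(51.0)]
head [258. 130.] 1085 [60.38404372 63.66902474 65.92453107] [array([365.8, 195.3]), array([15.5, 44.3]), np.float64(51.3)]
```

View pics/ws2.png

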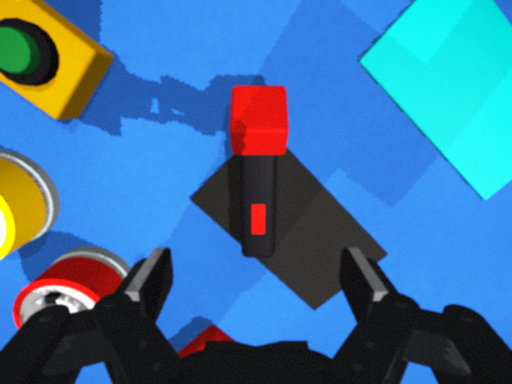

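Request:
send_rows(moves=[[-0.7, 1.7, -40, 0, 0, 0, -1], [-0.7, 1.7, -80, 0, 0, 0, -1], [-0.7, 1.7, -115, 0, 0, 0, -1], [-0.7, 1.7, -134, 0, 0, 0, -1], [-0.7, 1.7, -134, 0, 0, 0, -1], [-0.7, 1.7, -134, 0, 0, 0, -1]])

```text
t: 23.42
position: [400.6, 239.9, 13.7]
tool_rot: [-3.138, -0.002, 2.46]
force: [-0.3, 0.3, 0.8]
grip_width: 85.3
```

Request:
send_rows(moves=[[0, 0, -4, 0, 0, 0, 0.2], [0, 0, -4, 0, 0, 0, 1], [0, 0, -4, 0, 0, 0, 1], [0, 0, -4, 0, 0, 0, 1], [0, 0, -4, 0, 0, 0, 1], [0, 0, -4, 0, 0, 0, 1], [0, 0, -4, 0, 0, 0, 1]])

```text
t: 24.0
position: [402.7, 241.5, 12.7]
tool_rot: [3.139, 0.002, 2.462]
force: [-0.5, -0.2, 6.4]
grip_width: 32.6
```

Request:
send_rows(moves=[[0, 0, 40, 0, 0, 0, 1], [0, 0, 80, 0, 0, 0, 1], [0, 0, 120, 0, 0, 0, 1], [0, 0, 160, 0, 0, 0, 1], [0, 0, 190, 0, 0, 0, 1], [0, 0, 190, 0, 0, -0.125, 1], [0, 0, 190, 0, 0, -0.25, 1], [0, 0, 190, 0, 0, -0.25, 1]])

```text
t: 24.67
position: [400.7, 241.0, 201.2]
tool_rot: [-3.142, -0.0, 2.21]
force: [-0.7, -0.4, -2.8]
grip_width: 32.8
```

Request:
send_rows(moves=[[345, -374, 0, 0, 0, -0.64, 1], [345, -374, 0, 0, 0, -0.64, 1], [345, -374, 0, 0, 0, -0.64, 1], [345, -374, 0, 0, 0, -0.64, 1], [345, -374, 0, 0, 0, -0.64, 1], [345, -374, 0, 0, 0, -0.64, 1], [345, -374, 0, 0, 0, -0.64, 1], [345, -374, 0, 0, 0, -0.64, 1], [345, -374, 0, 0, 0, -0.64, 1], [345, -374, 0, 0, 0, -0.64, 1]])

```text
t: 25.5
position: [683.9, -66.7, 199.0]
tool_rot: [-3.138, -0.001, 1.575]
force: [1.2, 0.1, -1.7]
grip_width: 33.0
```

Request:
send_rows(moves=[[64, -67, 0, 0, 0, 0, 1], [64, -67, 0, 0, 0, 0, 1], [64, -67, 0, 0, 0, 0, 1], [64, -67, -20, 0, 0, 0, 1], [64, -67, -46, 0, 0, 0, 1], [64, -67, -46, 0, 0, 0, 1], [64, -67, -46, 0, 0, 0, 1]])

```text
t: 26.08
position: [745.3, -131.2, 150.5]
tool_rot: [-3.133, -0.003, 1.574]
force: [-0.1, -0.1, -2.2]
grip_width: 32.9
```

```bash
python3 - <<'E'
from h import *
c=snap('wrist');d=snap('side');s=snap('scene');o=bot.get_obs();p=o['position'];print(p,o['tool_rot'])
u,v=proj(d,(680,-133,140));u,v=int(u),int(v)
u2,v2=proj(s,(680,-133,140));u2,v2=int(u2),int(v2)
f=lambda i,u,v:cv2.resize(i[max(v-50,0):v+50,max(u-65,0):u+65],(400,300),interpolation=cv2.INTER_CUBIC)
cv2.imwrite('pics/sc.png',np.vstack([np.hstack([f(d['img'],u,v),f(s['img'],u2,v2)]),np.hstack([cv2.resize(c['img'],(400,300)),np.zeros((300,400,3),np.uint8)])]))
W=cloud(c);z=W[...,2]
m=(np.hypot(W[...,0]-616,W[...,1]+133)<30)&(z>105)&(z<118);print('label vis',m.sum())
m=(abs(W[...,1]-p[1])<30)&(W[...,0]>620)&(W[...,0]<730)&(z>140);
for x in range(625,760,10):
    q=(abs(W[...,0]-x)<5)&(abs(W[...,1]-p[1])<12)&(z>130)
    if q.sum()>5: print(x,np.median(z[q]).round(1),q.sum())
E
```

```text
[ 748.43848604 -132.00418725  157.05758515] [3.13935744e+00 7.23076349e-04 1.57341049e+00]
label vis 2100
655 175.4 989
665 183.4 1930
675 193.2 2320
685 202.4 2547
695 199.1 1413
705 189.2 870
715 171.7 672
725 172.2 1723
735 229.9 4263
745 171.5 882
755 171.4 864
```

View pics/sc.png

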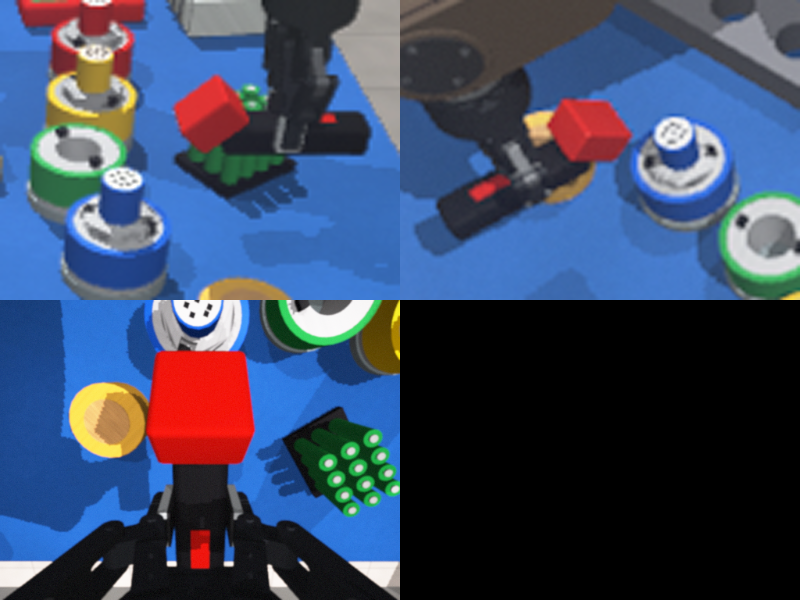

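Request:
send_rows(moves=[[0, 0, 0, 0, 0, 0, 1], [0, 0, 0, 0, 0, 0, 1], [0, 0, 0, 0, 0, 0, 1], [0, 0, 0, 0, 0, 0, 1], [0, 0, 0, 0, 0, 0, 1], [0, 0, 0, 0, 0, 0, 1], [0, 0, 0, 0, 0, 0, 1], [0, 0, 0, 0, 0, 0, 1], [0, 0, 0, 0, 0, 0, 1], [0, 0, 0, 0, 0, 0, 1]])

```text
t: 27.07
position: [747.7, -132.3, 155.1]
tool_rot: [-3.141, -0.0, 1.572]
force: [-0.6, 0.1, -2.6]
grip_width: 32.6
```

```bash
cat > beam.py <<'E'
from h import *
import sys
x,y=map(float,sys.argv[1:3])
o=bot.get_obs();p=o['position'];yw=o['tool_rot'][2]
c=snap('wrist');W=cloud(c);z=W[...,2]
P=plane(c,111);r=np.hypot(W[...,0]-x,W[...,1]-y)
m=(r<32)&(z>105)&(z<118)
print(p,o['tool_rot'],'label vis',m.sum(),P[m].mean(0).round(1))
d=np.array([-np.sin(yw),np.cos(yw)])   # scanner forward
und=p[2]-8.7;win=p[:2]+d*(80+2.1);h=und+16-111
hit=win+d*h;print('h',h,'hit',hit.round(1),'dist',h*1.414,'label',x,y)
E
python3 beam.py 616.3 -133.6
```

```text
[ 747.74884759 -132.26102255  155.10325293] [-3.14143042e+00 -5.16360219e-05  1.57196821e+00] label vis 1800 [ 624.4 -133.2  111. ]
h 51.40325293127185 hit [ 614.2 -132.4] dist 72.68419964481839 label 616.3 -133.6
```

Request:
send_rows(moves=[[0, -1, 0, 0, 0, 0, 1], [0, -1, 0, 0, 0, 0, 1], [0, -1, 0, 0, 0, 0, 1], [0, -1, 0, 0, 0, 0, 1], [0, -1, 0, 0, 0, 0, 1], [0, -1, 0, 0, 0, 0, 1], [0, -1, 0, 0, 0, 0, 1], [0, -1, 0, 0, 0, 0, 1], [0, -1, 0, 0, 0, 0, 1], [0, -1, 0, 0, 0, 0, 1]])

```text
t: 27.95
position: [747.8, -133.2, 155.2]
tool_rot: [3.142, 0.0, 1.572]
force: [0.3, 0.5, -1.6]
grip_width: 32.6
```

Request:
send_rows(moves=[[0, 225, 0, 0, 0, 0, 1], [0, 225, 0, 0, 0, 0, 1], [0, 225, 0, 0, 0, 0, 1], [0, 225, 0, 0, 0, 0, 1], [0, 225, 0, 0, 0, 0, 1], [0, 225, 0, 0, 0, 0, 1], [0, 225, 0, 0, 0, 0, 1], [0, 225, 0, 0, 0, 0, 1], [0, 225, 0, 0, 0, 0, 1], [0, 225, 0, 0, 0, 0, 1]])

```text
t: 28.78
position: [748.0, 89.8, 155.2]
tool_rot: [-3.142, 0.001, 1.57]
force: [0.3, 0.4, -2.5]
grip_width: 32.9
```

Request:
send_rows(moves=[[0, 0, 0, 0, 0, 0, 1], [0, 0, 0, 0, 0, 0, 1], [0, 0, 0, 0, 0, 0, 1], [0, 0, 0, 0, 0, 0, 1], [0, 0, 0, 0, 0, 0, 1], [0, 0, 0, 0, 0, 0, 1], [0, 0, 0, 0, 0, 0, 1], [0, 0, 0, 0, 0, 0, 1], [0, 0, 0, 0, 0, 0, 1], [0, 0, 0, 0, 0, 0, 1]])

```text
t: 29.62
position: [747.8, 91.8, 155.2]
tool_rot: [3.142, -0.0, 1.572]
force: [0.7, -0.3, -2.3]
grip_width: 32.9
```

```bash
python3 beam.py 615.6 91.7
```

```text
[747.79677027  91.83977893 155.23446601] [ 3.14154742e+00 -1.23552384e-05  1.57213769e+00] label vis 1793 [624.4  92.9 111. ]
h 51.53446601256934 hit [614.2  91.7] dist 72.86973494177305 label 615.6 91.7
```

Request:
send_rows(moves=[[0, 0, 0, 0, 0, 0, 1], [0, 0, 0, 0, 0, 0, 1], [0, 0, 0, 0, 0, 0, 1], [0, 0, 0, 0, 0, 0, 1], [0, 0, 0, 0, 0, 0, 1], [0, 0, 0, 0, 0, 0, 1], [0, 0, 0, 0, 0, 0, 1], [0, 0, 0, 0, 0, 0, 1], [0, 0, 0, 0, 0, 0, 1], [0, 0, 0, 0, 0, 0, 1]])

```text
t: 30.5
position: [747.8, 91.8, 155.2]
tool_rot: [3.142, 0.0, 1.572]
force: [-0.6, 0.4, -2.2]
grip_width: 32.8
```

Request:
send_rows(moves=[[15, 127.5, 0, 0, 0, 0, 1], [15, 127.5, 0, 0, 0, 0, 1], [15, 127.5, 0, 0, 0, 0, 1], [15, 127.5, 0, 0, 0, 0, 1], [15, 127.5, 0, 0, 0, 0, 1], [15, 127.5, 0, 0, 0, 0, 1], [15, 127.5, 0, 0, 0, 0, 1], [15, 127.5, 0, 0, 0, 0, 1], [15, 127.5, 0, 0, 0, 0, 1], [15, 127.5, 0, 0, 0, 0, 1]])

```text
t: 31.33
position: [763.0, 217.8, 155.4]
tool_rot: [3.142, 0.0, 1.57]
force: [-0.6, -1.0, -2.3]
grip_width: 32.9
```

Request:
send_rows(moves=[[0, 0, 0, 0, 0, 0, 1], [0, 0, 0, 0, 0, 0, 1], [0, 0, 0, 0, 0, 0, 1], [0, 0, 0, 0, 0, 0, 1], [0, 0, 0, 0, 0, 0, 1], [0, 0, 0, 0, 0, 0, 1], [0, 0, 0, 0, 0, 0, 1], [0, 0, 0, 0, 0, 0, 1], [0, 0, 0, 0, 0, 0, 1], [0, 0, 0, 0, 0, 0, 1]])

```text
t: 32.17
position: [762.8, 219.3, 155.2]
tool_rot: [3.142, 0.0, 1.572]
force: [0.1, -0.4, -3.0]
grip_width: 33.2
```

```bash
python3 beam.py 629.8 219.4
```

```text
[762.79640408 219.28071474 155.23705244] [3.14157287e+00 2.46811018e-05 1.57204166e+00] label vis 1664 [639.  218.2 111. ]
h 51.537052444889554 hit [629.2 219.1] dist 72.87339215707382 label 629.8 219.4
```

Request:
send_rows(moves=[[0, 0, 0, 0, 0, 0, 1], [0, 0, 0, 0, 0, 0, 1], [0, 0, 0, 0, 0, 0, 1], [0, 0, 0, 0, 0, 0, 1], [0, 0, 0, 0, 0, 0, 1], [0, 0, 0, 0, 0, 0, 1], [0, 0, 0, 0, 0, 0, 1], [0, 0, 0, 0, 0, 0, 1], [0, 0, 0, 0, 0, 0, 1], [0, 0, 0, 0, 0, 0, 1]])

```text
t: 33.05
position: [762.8, 219.2, 155.2]
tool_rot: [3.142, -0.0, 1.572]
force: [0.5, 0.1, -1.7]
grip_width: 32.6
```

Request:
send_rows(moves=[[-100, 60, 40, 0, 0, -0.3, 1], [-100, 60, 40, 0, 0, -0.3, 1], [-354, 81, 20, 0, 0, -1.471, 1], [-354, 81, 20, 0, 0, -1.471, 1], [-354, 81, 20, 0, 0, -1.471, 1], [-354, 81, 20, 0, 0, -1.471, 1], [-354, 81, 20, 0, 0, -1.471, 1], [-354, 81, 20, 0, 0, -1.471, 1], [-354, 81, 20, 0, 0, -1.471, 1], [-354, 81, 20, 0, 0, -1.471, 1]])

```text
t: 33.88
position: [400.9, 300.2, 173.1]
tool_rot: [-3.141, 0.008, 0.319]
force: [0.4, 0.1, -2.9]
grip_width: 32.6
```

Request:
send_rows(moves=[[0, 0, 0, 0, 0, -0.1, 1], [0, 0, 0, 0, 0, -0.22, 1], [0, 0, 0, 0, 0, -0.22, 1], [0, 0, 0, 0, 0, -0.22, 1], [0, 0, 0, 0, 0, -0.22, 1], [0, 0, 0, 0, 0, -0.22, 1]])

```text
t: 34.38
position: [409.0, 300.2, 175.3]
tool_rot: [-3.142, -0.0, 0.103]
force: [0.5, 0.2, -2.0]
grip_width: 32.9
```

```bash
python3 - <<'E'
from h import *
o=bot.get_obs();print(o['position'],o['tool_rot'])
c=snap('scene');P=plane(c,4);near=(abs(P[...,0]-409)<140)&(abs(P[...,1]-302)<140)
# corners unaffected? print mat fit from the first scene (unoccluded long edges)
im=np.load('pics/s.npz')['img'].astype(int);hsv=cv2.cvtColor(im.astype(np.uint8),cv2.COLOR_BGR2HSV)
m=near&(im.max(-1)<75);k,l,st,cc=cv2.connectedComponentsWithStats(m.astype(np.uint8));i=1+np.argmax(st[1:,4])
print(st[i],[np.round(v,1) for v in cv2.minAreaRect(P[l==i][:,:2].astype(np.float32))])
E
```

```text
[408.96694105 300.18450434 175.28086119] [-3.14155636e+00 -6.50748245e-05  1.03390798e-01]
[ 306  244   80   79 2629] [array([415.5, 304. ]), array([126.5, 196.9]), np.float64(4.8)]
```

Request:
send_rows(moves=[[0, 0, -40, 0, 0, 0, 1], [0, 0, -80, 0, 0, 0, 1], [0, 0, -120, 0, 0, 0, 1], [0, 0, -145, 0, 0, 0, 1], [0, 0, -157, 0, 0, 0, 1], [0, 0, -161, 0, 0, 0, 1], [0, 0, -163, 0, 0, 0, 1], [0, 0, -163, 0, 0, 0, 1]])

```text
t: 35.1
position: [410.1, 300.8, 13.4]
tool_rot: [-3.141, -0.002, 0.102]
force: [0.3, -0.5, -1.9]
grip_width: 32.6
```

Request:
send_rows(moves=[[0, 0, -2, 0, 0, 0, 1], [0, 0, -3, 0, 0, 0, 1], [0, 0, -3, 0, 0, 0, 1]])

```text
t: 35.35
position: [410.6, 301.1, 12.7]
tool_rot: [-3.141, -0.002, 0.102]
force: [-3.3, -2.1, 12.0]
grip_width: 32.9
```

Request:
send_rows(moves=[[0, 0, 2, 0, 0, 0, 1], [0, 0, 2, 0, 0, 0, 0.2], [0, 0, 2, 0, 0, 0, -0.5], [0, 0, 2, 0, 0, 0, -1], [0, 0, 2, 0, 0, 0, -1], [0, 0, 30, 0, 0, 0, -1], [0, 0, 70, 0, 0, 0, -1], [0, 0, 110, 0, 0, 0, -1], [0, 0, 150, 0, 0, 0, -1], [0, 0, 190, 0, 0, 0, -1]])

```text
t: 36.18
position: [408.4, 300.1, 200.9]
tool_rot: [3.142, 0.0, 0.102]
force: [0.5, 0.8, -0.5]
grip_width: 85.8
```

Request:
send_rows(moves=[[0, 0, 30, 0, 0, 0.6, -1], [0, 0, 30, 0, 0, 0.6, -1], [0, 0, 30, 0, 0, 0.6, -1], [0, 0, 30, 0, 0, 0.6, -1], [0, 0, 30, 0, 0, 0.6, -1], [0, 0, 30, 0, 0, 0.6, -1], [0, 0, 30, 0, 0, 0.6, -1]])

```text
t: 36.77
position: [408.7, 300.2, 229.0]
tool_rot: [-3.142, 0.0, 0.699]
force: [0.0, -0.5, -0.5]
grip_width: 85.5
```

```bash
python3 - <<'E'
from h import *
c=snap('wrist');W=cloud(c);z=W[...,2];o=bot.get_obs();print(o['position'],o['tool_rot'])
P=plane(c,34);m=(abs(W[...,0]-409)<60)&(abs(W[...,1]-290)<110)&(z>24)&(z<42)
k,l,st,cc=cv2.connectedComponentsWithStats(m.astype(np.uint8));i=1+np.argmax(st[1:,4])
print('handle',np.median(z[l==i]),[np.round(v,1) for v in cv2.minAreaRect(P[l==i][:,:2].astype(np.float32))])
P4=plane(c,4);near=(abs(P4[...,0]-409)<130)&(abs(P4[...,1]-302)<130)
m=near&(c['img'].max(-1)<70)
k,l,st,cc=cv2.connectedComponentsWithStats(cv2.morphologyEx(m.astype(np.uint8),cv2.MORPH_OPEN,np.ones((5,5))));i=1+np.argmax(st[1:,4])
print('mat',[np.round(v,1) for v in cv2.minAreaRect(P4[l==i][:,:2].astype(np.float32))])
P=plane(c,57);hsv=cv2.cvtColor(c['img'],cv2.COLOR_BGR2HSV)
m=(hsv[...,0]>45)&(hsv[...,0]<75)&(hsv[...,1]>120)&(np.hypot(P[...,0]-473,P[...,1]-37)<30)
print('btn',m.sum(),np.median(z[m]) if m.any() else 0,P[m].mean(0))
cv2.imwrite('pics/park.png',c['img'])
E
```

```text
[408.73445914 300.20170166 228.98280618] [-3.14151452e+00  2.99284865e-04  6.99505123e-01]
handle 33.51655500246805 [array([411.8, 283.8]), array([ 33.8, 105.2]), np.float64(6.0)]
mat [array([406.2, 304.7]), array([106.3, 195.8]), np.float64(5.7)]
btn 279 nan [472.63206091  50.13158324  57.        ]
```

View pics/park.png

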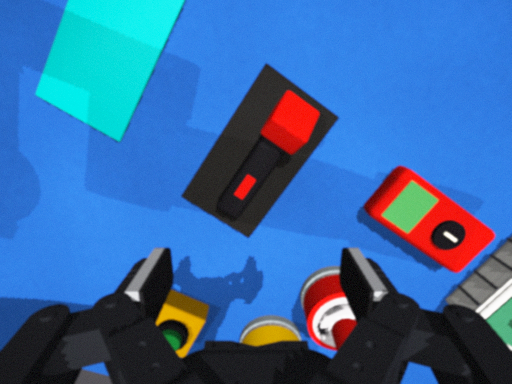

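Request:
send_rows(moves=[[63, -262, -50, 0, 0, 0.87, 1], [63, -262, -50, 0, 0, 0.87, 1], [63, -262, -50, 0, 0, 0.87, 1], [63, -262, -50, 0, 0, 0.87, 1], [63, -262, -50, 0, 0, 0.87, 1], [63, -262, -50, 0, 0, 0.87, 1], [63, -262, -50, 0, 0, 0.87, 1], [63, -262, -50, 0, 0, 0.87, 1], [63, -262, -50, 0, 0, 0.87, 1], [63, -262, -50, 0, 0, 0.87, 1]])

```text
t: 37.65
position: [471.7, 37.5, 178.9]
tool_rot: [-3.141, -0.001, 1.566]
force: [-0.9, -0.4, -0.3]
grip_width: 0.0
```

```bash
python3 - <<'E'
from h import *
c=snap('wrist');W=cloud(c);z=W[...,2];o=bot.get_obs();print(o['position'],o['tool_rot'],o['grip_width'])
P=plane(c,57);hsv=cv2.cvtColor(c['img'],cv2.COLOR_BGR2HSV)
m=(hsv[...,0]>45)&(hsv[...,0]<75)&(hsv[...,1]>120)&(np.hypot(P[...,0]-473,P[...,1]-37)<40)
print('btn',m.sum(),np.nanmedian(z[m]),P[m].mean(0),cv2.minEnclosingCircle(P[m][:,:2].astype(np.float32)))
E
```

```text
[471.69916144  38.35280031 179.11635979] [-3.14115452e+00 -5.88668397e-04  1.56805439e+00] -0.24013191324397953
btn 950 56.49668203775902 [471.47568157  37.51974703  57.        ] ((471.6126403808594, 37.50883102416992), 17.01676368713379)
```

Request:
send_rows(moves=[[2.4, -0.8, -40, 0, 0, 0, 1], [2.4, -0.8, -80, 0, 0, 0, 1], [2.4, -0.8, -108, 0, 0, 0, 1], [2.4, -0.8, -114, 0, 0, 0, 1], [2.4, -0.8, -117, 0, 0, 0, 1], [2.4, -0.8, -117, 0, 0, 0, 1]])

```text
t: 38.2
position: [474.8, 38.2, 63.0]
tool_rot: [3.141, -0.0, 1.572]
force: [0.4, -0.1, -0.4]
grip_width: 0.2
```

Request:
send_rows(moves=[[0, 0, -3, 0, 0, 0, 1], [0, 0, -6, 0, 0, 0, 1], [0, 0, -9, 0, 0, 0, 1], [0, 0, -12, 0, 0, 0, 1], [0, 0, -12, 0, 0, 0, 1], [0, 0, -12, 0, 0, 0, 1]])

```text
t: 38.7
position: [475.9, 37.4, 51.5]
tool_rot: [3.138, -0.0, 1.571]
force: [3.2, 1.6, 4.0]
grip_width: -0.1
```

Request:
send_rows(moves=[[0, 0, -2, 0, 0, 0, 1], [0, 0, -4, 0, 0, 0, 1], [0, 0, -4, 0, 0, 0, 1], [0, 0, -4, 0, 0, 0, 1]])

```text
t: 39.03
position: [476.1, 37.4, 50.6]
tool_rot: [3.141, 0.0, 1.572]
force: [-7.2, 2.8, 26.6]
grip_width: -0.2
```

Request:
send_rows(moves=[[0, 0, 20, 0, 0, 0, 1], [0, 0, 60, 0, 0, 0, 1], [0, 0, 100, 0, 0, 0, 1], [0, 0, 140, 0, 0, 0, 1], [0, 0, 180, 0, 0, 0, 1], [0, 0, 220, 0, 0, 0, 1], [0, 0, 220, 0, 0, 0, 1], [0, 0, 220, 0, 0, 0, 1]])

```text
t: 39.7
position: [475.1, 37.1, 268.9]
tool_rot: [3.137, 0.001, 1.572]
force: [-0.4, -0.3, -0.3]
grip_width: 0.2
```

```bash
python3 - <<'E'
from h import *
a=snap('scene');cv2.imwrite('pics/fin.png',cv2.resize(a['img'],(800,600)));W=cloud(a);z=W[...,2]
for n,x,y in [('B',616,-133.5),('Y',616,91.5),('R',630,219.5)]:
    q=(np.hypot(W[...,0]-x,W[...,1]-y)<30)&(z>90);print(n,np.percentile(z[q],[50,90]),q.sum())
W0=np.load('pics/s.npz')['W']
for n,u,v in [('tape',235,297),('cell',280,425),('meter',470,560)]:
    i,j=int(v*.64),int(u*.64);print(n,np.nanmax(np.abs(W[i-8:i+8,j-8:j+8]-W0[i-8:i+8,j-8:j+8])).round(1))
print(bot.get_obs()['t'])
E
```

```text
B [110.17718971 112.65348252] 171
Y [110.57897698 112.64542152] 199
R [110.82124743 112.81507805] 217
tape 7.6
cell 7.5
meter 6.9
39.75
```

View pics/fin.png

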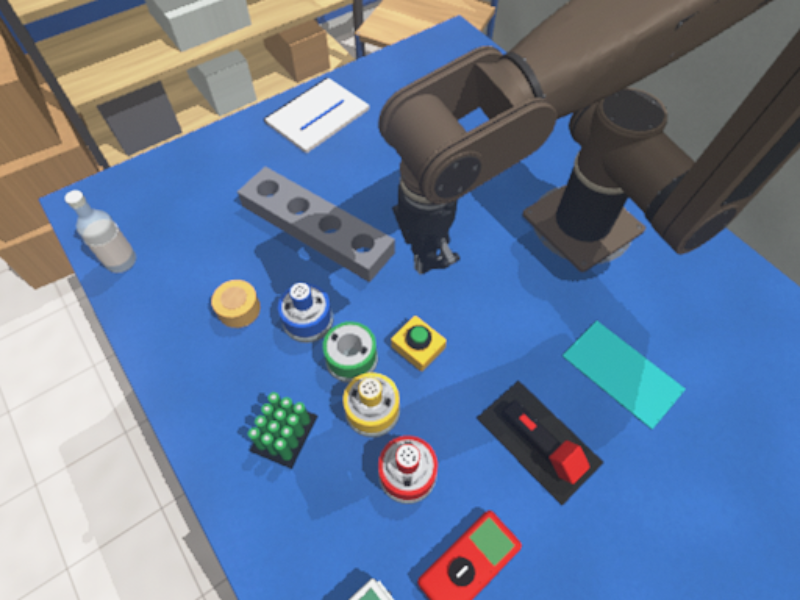

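Final picture: all three arbors are seated (blue at 300,297; yellow at 369,388; red at 407,458). The scanner lies on the black mat at (540,440), and the bystanders are at their original pixels.

```bash
python3 -c "
from cell import ticket; print(ticket.close_job())"
```

```text
the job is handed in; nothing more can be done
None
```

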